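Load a battery pack in the tester and select its load key

TASK

Gently lay the blue battery pack flat in the tester's cradle with its red end towards the red fixed contact, then slide the black contact with the orange tab up until the pack is held snug between the two contacts. Then press the blue key until it stays down and the red key has popped up, pressing no other key. Leave the other things on the bench alone.

Things in the scene. Friction and masses are not known exactly. Their poses are not given: they have to be found in the camera images.
- tester: battery tester: fixed grey housing 200 (x) by 300 (y) by 45 mm high. Origin: centre of its underside; x from the key row towards the cradle, y along both, towards the red fixed contact. On its flat deck, 45 mm up, four keys stand along x = -52 at y = -60, -20, 20, 60 mm, and the pack's cradle runs along x = 45 mm between the red fixed contact and the sliding black one.
- cradle_seat (a point): where the pack's centre lies when the pack is home in the cradle (tester x 45, y 60, z 63 mm). The cradle floor is the deck. Two pairs of low aluminium rails, 12 mm high and 48 mm apart, guide the pack's sides at tester y = -30 to 15 and 77 to 115 mm; from 15 to 77 the sides are open for fingers. Axes as the tester's.
- red_contact (a point): face of the red fixed contact (tester y 115 mm, 18 mm above the deck), a block 50 wide and 34 mm high that closes the +y end of the cradle. Axes as the tester's.
- pack_centre (a point): centre of the blue battery pack, a rigid block 110 long (its x) by 38 wide (its y) by 36 mm high (its z, up), 0.18 to 0.36 kg, with a red plus end and a black minus end; starts lying flat on the table. x points to the red end.
- pack_red (a point): centre of the face of the pack's red plus end, 55 mm from its centre; axes as the pack's
- contact (a joint): slide of the black contact along the tester's +y, m: its face lies at tester y = -55 mm + this value. 0 = fully open, starts at 0 to 0.02, end stop at 0.075; 0.060 when the pack is held between both contacts. Stays where left, 3 N of friction.
- contact_grip (a point): middle of the orange tab by which the black contact is slid: an upright block 22 (tester x) by 20 (tester y) mm, reaching 18 mm above this point and 20 mm below it, where it stands on the black carriage (38 by 50, 22 mm high above the deck). The point lies 34 mm behind (tester -y of) the contact's face, on the cradle line.
- key_red (a joint): travel of the red key, m, the one that is latched down at the start: 0 = fully up, about 0.010 = latched down, 0.0125 = end stop while pressed.
- key_red_top (a point): centre of the top face (36 in tester x by 28 mm in tester y) of the red key cap; 18 mm above the deck when up, about 8 mm when latched. The keys stand 40 mm apart; their order differs from start to start.
- key_yellow (a joint): travel of the yellow key, m, up at the start: 0 = fully up, about 0.010 = latched down, 0.0125 = end stop while pressed.
- key_yellow_top (a point): centre of the top face (36 in tester x by 28 mm in tester y) of the yellow key cap; 18 mm above the deck when up, about 8 mm when latched. The keys stand 40 mm apart; their order differs from start to start.
- key_green (a joint): travel of the green key, m, up at the start: 0 = fully up, about 0.010 = latched down, 0.0125 = end stop while pressed.
- key_green_top (a point): centre of the top face (36 in tester x by 28 mm in tester y) of the green key cap; 18 mm above the deck when up, about 8 mm when latched. The keys stand 40 mm apart; their order differs from start to start.
- key_blue (a joint): travel of the blue key, m, up at the start, the one to select: 0 = fully up, about 0.010 = latched down, 0.0125 = end stop while pressed. The keys are interlocked: pressing one straight down past 11 mm (about 5 N, then a firm end stop at 12.5 mm) latches it and on the way releases the key that was down, which springs up. A half press may release the old key and latch none.
- key_blue_top (a point): centre of the top face (36 in tester x by 28 mm in tester y) of the blue key cap; 18 mm above the deck when up, about 8 mm when latched. The keys stand 40 mm apart; their order differs from start to start.
- spare_pack: bystander, leave alone: spare battery pack, yellow with grey ends, 140 by 50 by 45 mm; origin at its underside
- multimeter: bystander, leave alone: orange hand multimeter, 150 by 75 by 43 mm; origin at its underside
- screwdriver: bystander, leave alone: screwdriver, red handle, 190 mm long along x; origin at its underside
- spool: bystander, leave alone: aluminium spool, 60 mm across, 46 mm high; origin at its underside
- pen_cup: bystander, leave alone: black cup, 76 mm across, 65 mm high; origin at its underside
- parts_tray: bystander, leave alone: grey divided tray, 120 by 180 by 35 mm; origin at its underside
- flux: bystander, leave alone: white jar with red cap, 56 mm across, 65 mm high; origin at its underside

How it is judged (in metres and radians):
On the way, in this order (a step that is already met when the one before it is completed fails the run):
1. the pack lies flat in the cradle, red end towards the red contact (x of pack_centre in the frame of tester between 0.038 and 0.052 m and x of pack_red in the frame of tester between 0.038 and 0.052 m and z of pack_centre in the frame of tester between 0.059 and 0.067 m and angle between pack_centre's own z axis and vertical below 0.08 rad and y of pack_red in the frame of tester between 0.05 and 0.12 m), for 0.2 s.
2. the pack is held between the two contacts (x of pack_centre in the frame of tester between 0.038 and 0.052 m and x of pack_red in the frame of tester between 0.038 and 0.052 m and z of pack_centre in the frame of tester between 0.059 and 0.067 m and angle between pack_centre's own z axis and vertical below 0.08 rad and y of pack_red in the frame of tester between 0.111 and 0.12 m and value of joint contact between 0.056 and 0.064 m), for 0.2 s.
3. the blue key is down and all other keys are up (value of joint key_blue above 0.008 m and value of joint each of key_red, key_yellow, key_green below 0.003 m), for 0.2 s.
At the end, for the whole second after the job is handed in: Pack at rest flat in the cradle (within 7 mm of its line, tilt under 0.08 rad), red end within 4 mm of the red contact; joint contact 0.056 to 0.064; blue key latched (over 8 mm down); red, yellow and green keys up (under 3 mm down) (all of step 2 and all of step 3 and linear speed of pack below 0.01 m/s); the robot touches nothing.
It fails at once if another key is pressed (yellow or green over 6 mm, red over 11.5 mm) (value of joint any of key_yellow, key_green above 0.006 m or value of joint key_red above 0.0115 m).
It fails at once if the pack is dropped or thrown (faster than 0.7 m/s while no finger touches it) (contact force between the fingers and pack below 0.05 N and linear speed of pack above 0.7 m/s).
It fails at once if a bystander is moved more than 30 mm (distance of any of spare_pack, multimeter, screwdriver, spool, pen_cup, parts_tray, flux from where it was at the start of the episode above 0.03 m).
It also fails if it takes over 54 s, if anything falls off the work surface, if the arm or the gripper's body presses on something with over 40 N, if the wrist force passes 120 N, or if a joint passes its speed limit or range.

ROBOT

A 7-joint arm with a two-finger parallel gripper is mounted at the origin on the work surface. World frame = base frame: x ahead of the robot, y to its left, z up, the work surface at z = 0. Lengths are in m, angles in degrees, forces in N, time in s.
With the tool pointing down it reaches from about 0.425 to 0.875 m from the base axis. Payload 4.7 kg.
Tool frame: the origin (TCP) lies midway between the tips of the shut fingers; the grasp point (between the pads) lies env.grip_point_offset behind it (env.grip_point_offset is the distance from the TCP to the grasp point, in m); x points along the fingers, y is the direction in which the jaws open and shut, and the axes are right-handed (so a half turn about x gives the same grasp; the last joint's range is limited). The gripper opens to 87 mm and grips with 3 to 60 N. Pads are 19 mm wide; open, the fingers measure 117 mm over their backs; the gripper's body (75 mm by 190 mm) begins 51 mm behind the grasp point.
Start: joints at [75.407, 18.392, -4.016, 83.108, 1.295, 78.541, -3.26], TCP at [0.173, -0.627, 0.195] pointing down, gripper open.
Joint ranges: [-163.93, 163.93], [-17.29, 119.83], [-79.2, 71.16], [3.27, 140.29], [-89.18, 269.18], [5.43, 117.66], [-154.24, 154.24]. Speed limits (degrees/s): [147.25, 147.25, 180, 180, 180, 180, 180].

INTERFACE

Orientations are given as [roll, pitch, yaw] about the fixed x, y, z axes, in that order (R = Rz(yaw) Ry(pitch) Rx(roll)).
In Python, from cell import readout, read_camera, camera_params, sign_off, spot_in, pinpoint, env gives the robot as it stands.
- The arm moves only by the shell command python3 -m pendant 'ROWS' [OPENING] [FORCE]. ROWS is a JSON object of lists of equal length, an entry for each row: "xyz": the shift along the world's x, y, z in m, a list of three; "turn": the turn about the world's z in rad. A call has 1 to 10 rows; each row shifts and turns the pose as measured when the row begins; what a row does not reach is not made up. A row lasts 1/8 s, in which the tool goes at most 62.5 mm and 10.7 degrees, less where a joint would pass 70% of its speed; a pose out of reach is approached as far as the arm can. A call is refused whole if a number of a shift passes 0.0625 or a number of a turn 0.188, either way. A call with a gripper value outside its range is refused whole. OPENING is the opening, from 0 (shut) to 1 (fully open), set as the call begins (- or left out, the last holds). The fingers move at their own pace and stop on an object; FORCE is the grip in N (left out, the last holds). Time passes only in rows, so rows that do not move let the fingers close. It gives the time, the measured TCP pose, the force and the opening at its end, in the units of the state.
- readout.get_obs(): the state, without advancing time (a new reading comes with each control period).
- read_camera(name): name is "side" or "top"; returns the picture (384x512x3 uint8, red, green, blue); there is no depth.
- camera_params(name): a dict with "fx", "fy", "cx", "cy" (pixels), "rvec" (rotation vector, rad) and "tvec" (3), from world to camera coordinates, as OpenCV has them. Camera axes: x right, y down, z forward; pixel columns grow to the right and rows downward; lengths in m; the calibration is good to about 2 mm. A picture is of the moment at which its call begins. camera_params takes no time and is no camera call.
- sign_off(): hands the job in, once; it reports no verdict.
Trained networks look in the newest picture that a camera, given by its name, has taken for a name from the list of things; names that differ only in an ending like _2 or _b are one class to them, and where a whole thing is asked for, a point or a joint stands for the part that bears it (a point fixed in the world has none). Each returns a list of dicts, best first, with "score" (0 to 1); they miss things now and then, are a little off and sometimes report something else, mostly with a low value. They report only what shows in the picture. A call takes as long as a camera call.
- spot_in(camera, name): "at" ([x, y, z] in m, in the coordinates of the camera as it stood for that picture, good to about 4 mm: the middle of the surface that is visible of it).
- pinpoint(camera, name): "at" ([x, y, z] in m, in the coordinates of the camera as it stood for that picture, good to about 4 mm: a listed point, or the origin of a listed thing).
The state is a dict: "time_s": time; "qpos": joint angles; "joint_velocities": joint speeds; "effort": joint torques, N m; "tool_pos": TCP position; "tool_rot": TCP orientation; "force": force on the tool from outside, world axes, zero at the start; "wrist_torque": the same for the moment, N m; "grip_width": finger opening in m.
Only numpy, scipy, OpenCV 4.12 (cv2) and the standard library are available. Lean on these libraries where they do the work, as an engineer would, in place of code of your own. Each camera call takes 0.05 s, during which the arm holds its last target.

## Working session

There is one attempt and no reset: what is moved stays moved. The work goes in short steps, Python scripts to look and compute and a shell command to move; the robot and the scene stay as the last step left them, time stands still between calls to the robot, and variables do not carry over. Pictures are saved under pics/ and viewed, and the job is handed in when it is done.

```bash
ls; mkdir -p pics
cat > h.py <<'E'
import numpy as np, cv2
from cell import readout, read_camera, camera_params, sign_off, spot_in, pinpoint, env
def w(cam,p):
    c=camera_params(cam); R,_=cv2.Rodrigues(np.array(c["rvec"],float)); return R.T@(np.array(p,float)-np.array(c["tvec"],float).ravel())
def px(cam,p):
    c=camera_params(cam); R,_=cv2.Rodrigues(np.array(c["rvec"],float)); q=R@np.array(p,float)+np.array(c["tvec"],float).ravel(); return c["fx"]*q[0]/q[2]+c["cx"],c["fy"]*q[1]/q[2]+c["cy"]
def ray(cam,u,v,z):
    c=camera_params(cam); R,_=cv2.Rodrigues(np.array(c["rvec"],float)); t=np.array(c["tvec"],float).ravel()
    o=-R.T@t; d=R.T@np.array([(u-c["cx"])/c["fx"],(v-c["cy"])/c["fy"],1]); return o+d*(z-o[2])/d[2]
def snap(cam,n):
    im=read_camera(cam); cv2.imwrite(f"pics/{n}.png",cv2.cvtColor(im,cv2.COLOR_RGB2BGR)); return im
E
python3 - <<'E'
from h import *
snap("top","top0");snap("side","side0")
print(env.grip_point_offset, readout.get_obs())
for n in ["tester","cradle_seat","red_contact","pack_centre","pack_red","contact_grip","key_red_top","key_yellow_top","key_green_top","key_blue_top"]:
  for c in ["top","side"]:
    r=pinpoint(c,n); print(n,c,[(round(d["score"],2),w(c,d["at"]).round(4).tolist()) for d in r[:2]])
E
```

```text
pics
0.0187 {'time_s': 0.1, 'qpos': array([75.40560852, 18.434688  , -4.01499493, 83.16792043,  1.29400087,
       78.54073989, -3.26352547]), 'joint_velocities': array([-0.00546707, -0.10624365, -0.15423949, -0.2780101 ,  0.07297638,
        0.04891262, -0.08551749]), 'effort': array([ 5.95276979e-04, -4.92570841e+01, -4.05461323e-01, -3.13399136e+01,
       -6.41982467e-02,  3.94952728e-02,  7.99754571e-05]), 'tool_pos': array([ 0.17244251, -0.62614541,  0.19357218]), 'tool_rot': array([-87.28505479,  89.90171536, 108.11469745]), 'force': array([-0.16972314, -0.34240473,  0.30164036]), 'wrist_torque': array([ 0.00244271, -0.00812369, -0.01374247]), 'grip_width': 0.08681312117639524}
tester top [(0.77, [0.5476, 0.0946, -0.002])]
tester side [(0.59, [0.5482, 0.0937, 0.0018])]
cradle_seat top [(0.78, [0.5952, 0.1519, 0.0632])]
cradle_seat side [(0.88, [0.5941, 0.1501, 0.0613])]
red_contact top [(0.72, [0.6024, 0.2021, 0.065])]
red_contact side [(0.81, [0.5956, 0.2086, 0.0641])]
pack_centre top [(0.61, [0.5651, -0.2758, 0.0176]), (0.48, [0.3662, -0.2155, 0.0025])]
pack_centre side []
pack_red top [(0.9, [0.5794, -0.2171, 0.0179]), (0.26, [0.7179, 0.2938, 0.0019])]
pack_red side [(0.68, [0.5751, -0.2171, 0.0143]), (0.28, [0.4943, 0.1211, 0.0527])]
contact_grip top [(0.6, [0.5866, 0.008, 0.0853])]
contact_grip side [(0.53, [0.586, 0.0071, 0.0893])]
key_red_top top [(0.66, [0.5006, 0.1194, 0.0531])]
key_red_top side [(0.58, [0.4939, 0.1214, 0.0536])]
key_yellow_top top [(0.46, [0.4994, 0.1627, 0.0618])]
key_yellow_top side [(0.58, [0.5012, 0.1617, 0.0638])]
key_green_top top [(0.6, [0.4918, 0.0368, 0.0622])]
key_green_top side [(0.52, [0.495, 0.0368, 0.0643]), (0.31, [0.5765, -0.2208, 0.015])]
key_blue_top top [(0.59, [0.495, 0.0798, 0.0623]), (0.24, [0.7473, 0.0194, 0.0011])]
key_blue_top side [(0.61, [0.6765, -0.4011, -0.0006]), (0.51, [0.4945, 0.0796, 0.0644])]
```

View pics/top0.png

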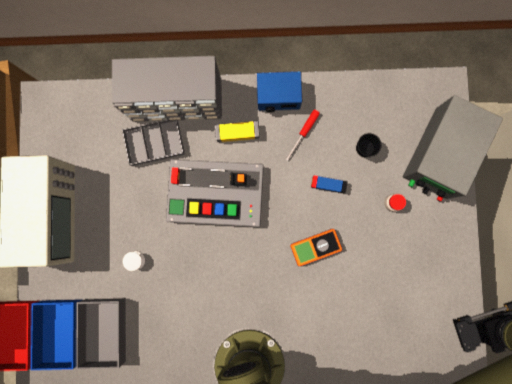

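View pics/side0.png

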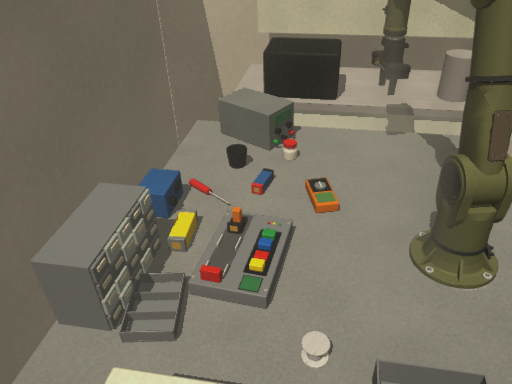

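```bash
cat > fit.py <<'E'
from h import *
from scipy.optimize import least_squares
im=read_camera("top")
hsv=cv2.cvtColor(im,cv2.COLOR_RGB2HSV)
# pack: blue blob
sx,sy=px("top",[0.565,-0.276,0.03]);print(sx,sy)
m=((hsv[...,1]>110)&(hsv[...,2]>40)).astype(np.uint8)
n,l,s,c=cv2.connectedComponentsWithStats(m)
for i in range(1,n):
  if s[i,4]>60 and 160<c[i][0]<360 and 100<c[i][1]<240: print(i,s[i].tolist(),c[i].round(1), ray("top",*c[i],0.036).round(4))
b=l==l[int(round(sy)),int(round(sx))]
ys,xs=np.nonzero(b); P=np.array([ray("top",u,v,0.036)[:2] for u,v in zip(xs,ys)])
r=cv2.minAreaRect(P.astype(np.float32)*1000);print("rect",r)
red=b&((hsv[...,0]<10)|(hsv[...,0]>170)); ys,xs=np.nonzero(red);print("red end",ray("top",xs.mean(),ys.mean(),.036))
C=P-P.mean(0);U=np.linalg.svd(C,full_matrices=False)[2][0];print("c",P.mean(0),"yaw",np.degrees(np.arctan2(U[1],U[0]))%180)
big=cv2.resize(cv2.cvtColor(im,cv2.COLOR_RGB2BGR)[145:245,155:365],None,fx=3.8,fy=3.8,interpolation=cv2.INTER_CUBIC);cv2.imwrite("pics/crop0.png",big)
# tester fit
mod={"tester":(0,0,0),"cradle_seat":(45,60,63),"red_contact":(45,115,63),"key_green_top":(-52,-60,63),"key_blue_top":(-52,-20,63),"key_red_top":(-52,20,53),"key_yellow_top":(-52,60,63)}
obs=[]
for k,v in mod.items():
  for cam in("top","side"):
    for d in pinpoint(cam,k)[:3]:
      p=w(cam,d["at"])
      obs.append((k,cam,np.array(v)/1000,p))
def f(x):
  c_,s_=np.cos(x[3]),np.sin(x[3]);R=np.array([[c_,-s_,0],[s_,c_,0],[0,0,1]])
  return np.concatenate([R@v+x[:3]-p for _,_,v,p in obs])
o=least_squares(f,[.548,.094,0,-.05],loss="soft_l1",f_scale=.003);print("tester",o.x[:3],np.degrees(o.x[3]))
E
python3 fit.py
```

```text
330.4798223570101 183.82161135135433
4 [299, 109, 21, 28, 243] [309.4 122.4] [ 0.7656 -0.2152  0.036 ]
5 [219, 121, 36, 21, 654] [236.6 131.2] [0.744  0.0204 0.036 ]
6 [171, 167, 9, 17, 143] [175.  175.2] [0.6068 0.2219 0.036 ]
7 [236, 173, 9, 10, 81] [240.2 177.8] [0.5923 0.0126 0.036 ]
8 [311, 175, 32, 17, 363] [326.6 183.5] [ 0.5657 -0.2628  0.036 ]
13 [170, 200, 13, 14, 160] [176.  206.6] [0.5057 0.22   0.036 ]
14 [188, 201, 12, 14, 151] [193.7 207.4] [0.5015 0.1634 0.036 ]
15 [201, 202, 12, 14, 147] [206.4 208.2] [0.4979 0.1227 0.036 ]
16 [214, 203, 11, 13, 134] [218.9 208.8] [0.4947 0.0827 0.036 ]
17 [227, 203, 11, 14, 123] [231.6 209.4] [0.4918 0.0425 0.036 ]
rect ((567.0337524414062, -263.42596435546875), (99.25100708007812, 40.62532043457031), 79.17884826660156)
red end [ 0.57466204 -0.22259679  0.036     ]
c [ 0.56569471 -0.26278771] yaw 77.7932235780949
tester [ 0.54866144  0.09521102 -0.00060473] -2.8542334211383493
```

View pics/crop0.png

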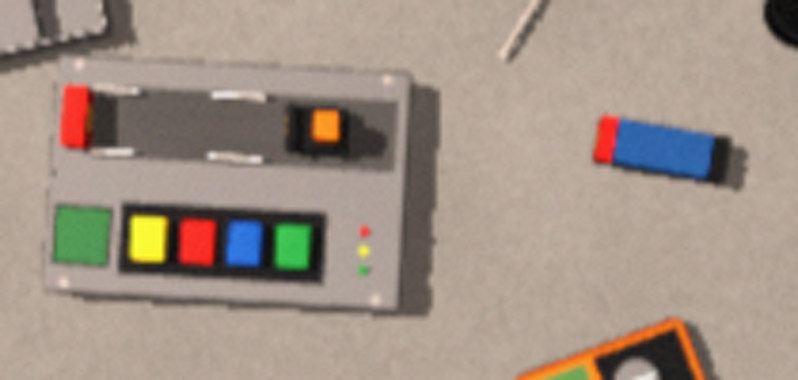

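```bash
cat > ov.py <<'E'
from h import *
import sys
def overlay(name,boxes,x0=155,y0=145,x1=365,y1=245,f=3.8,cam="top",src=None):
  im=cv2.cvtColor(read_camera(cam),cv2.COLOR_RGB2BGR)
  b=cv2.resize(im[y0:y1,x0:x1],None,fx=f,fy=f,interpolation=cv2.INTER_CUBIC)
  for (x,y,yaw,rects) in boxes:
    c,s=np.cos(np.radians(yaw)),np.sin(np.radians(yaw))
    for (cx,cy,lx,ly,z) in rects:
      pts=[]
      for a,d in((-1,-1),(1,-1),(1,1),(-1,1)):
        p=np.array([cx+a*lx/2,cy+d*ly/2])/1000
        u,v=px(cam,[x+c*p[0]-s*p[1],y+s*p[0]+c*p[1],z/1000]); pts.append([(u+.5-x0)*f,(v+.5-y0)*f])
      cv2.polylines(b,[np.array(pts,np.int32)],True,(255,255,0),1)
  cv2.imwrite(f"pics/{name}.png",b)
T=[(0,0,200,300,45),(45,140,50,50,79),(-52,-60,36,28,63),(-52,-20,36,28,63),(-52,20,36,28,53),(-52,60,36,28,63)]
E
python3 - <<'E'
from ov import *
c=camera_params("top");R,_=cv2.Rodrigues(np.array(c["rvec"],float));print(-R.T@np.array(c["tvec"],float).ravel())
overlay("ov0",[(.5487,.0952,-2.85,T),(.565,-.270,79,[(0,0,110,38,36)])])
E
```

```text
[ 0.4224797  -0.0646444   1.48678469]
```

View pics/ov0.png

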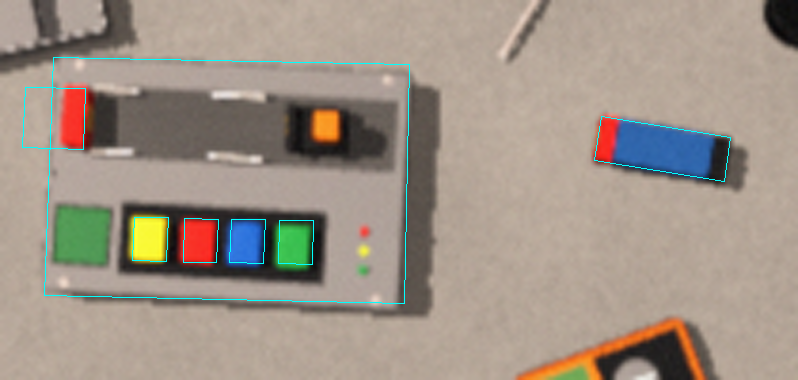

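The pack, tester and key order (+y to -y: yellow, red, blue, green) agree with the picture. The overlay matches to about 1–2 mm. I'm moving above the pack.

```bash
python3 -m pendant '{"xyz":[[0.039,0.0356,0],[0.039,0.0356,0],[0.039,0.0356,0],[0.039,0.0356,0],[0.039,0.0356,0],[0.039,0.0356,0],[0.039,0.0356,0],[0.039,0.0356,0],[0.039,0.0356,0],[0.039,0.0356,0]],"turn":[0.111,0.111,0.111,0.111,0.111,0.111,0.111,0.111,0.111,0.111]}' 1
```

```text
time_s: 3.15
tool_pos: [0.5674, -0.2636, 0.1961]
tool_rot: [46.2, 89.5, -53.5]
force: [0.9, -0.2, -0.2]
grip_width: 0.0871
```

```bash
cat > st.py <<'E'
from h import *
from scipy.spatial.transform import Rotation as Ro
def st():
    o=readout.get_obs();R=Ro.from_euler("xyz",o["tool_rot"],degrees=True).as_matrix()
    j=np.degrees(np.arctan2(R[1,1],R[0,1]))
    print("t",round(o["time_s"],2),"tcp",o["tool_pos"].round(4),"jaw",round(j%180,2),"x",R[:,0].round(3),"F",o["force"].round(2),"w",round(o["grip_width"],4))
    return o,j%180
if __name__=="__main__": st()
E
python3 st.py
```

```text
t 3.15 tcp [ 0.5674 -0.2636  0.1961] jaw 170.34 x [ 0.005 -0.006 -1.   ] F [ 0.94 -0.2  -0.18] w 0.0871
```

```bash
python3 -m pendant '{"xyz":[[-0.0024,-0.007,-0.03],[0,0,-0.04],[0,0,-0.04],[0,0,-0.03],[0,0,0]],"turn":[-0.023,0,0,0,0]}' 1; python3 st.py; python3 -c "
from h import *
snap('top','t1');snap('side','s1')"
```

```text
time_s: 3.78
tool_pos: [0.57, -0.2636, 0.0536]
tool_rot: [75.3, 89.4, -25.0]
force: [-0.1, 0.4, 0.4]
grip_width: 0.0875
t 3.77 tcp [ 0.57   -0.2636  0.0536] jaw 169.68 x [ 0.01  -0.004 -1.   ] F [-0.12  0.37  0.38] w 0.0875
```

View pics/s1.png

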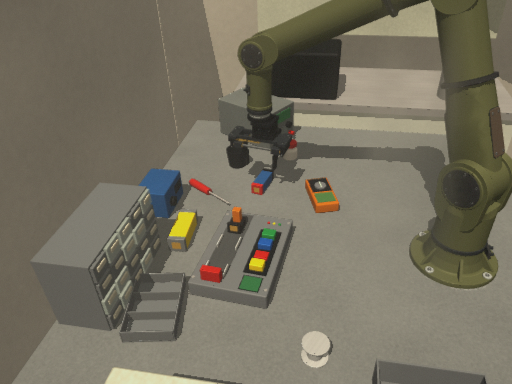

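The gripper hangs over the pack at about (263,178), astride it. I'm correcting x and y, then lowering.

```bash
python3 -m pendant '{"xyz":[[-0.005,-0.007,0],[0,0,-0.015],[0,0,-0.015],[0,0,-0.008]],"turn":[-0.01,0,0,0]}' 1; python3 st.py
```

```text
time_s: 4.38
tool_pos: [0.5698, -0.2741, 0.0215]
tool_rot: [72.8, 88.6, -28.2]
force: [0.0, -0.2, -1.5]
grip_width: 0.0869
t 4.38 tcp [ 0.5698 -0.2741  0.0215] jaw 168.99 x [ 0.022 -0.012 -1.   ] F [ 0.03 -0.24 -1.52] w 0.0869
```

```bash
python3 -m pendant '{"xyz":[[-0.005,0.0025,-0.006],[0,0,-0.006],[0,0,0]],"turn":[0,0,0]}' 1; python3 st.py
```

```text
time_s: 4.75
tool_pos: [0.5636, -0.2705, 0.0072]
tool_rot: [73.6, 88.7, -27.4]
force: [-0.1, 0.4, -0.1]
grip_width: 0.0871
t 4.75 tcp [ 0.5636 -0.2705  0.0072] jaw 169.03 x [ 0.019 -0.01  -1.   ] F [-0.06  0.41 -0.14] w 0.0871
```

```bash
python3 -m pendant '{"xyz":[[0,0,0],[0,0,0],[0,0,0],[0,0,0],[0,0,0],[0,0,0]],"turn":[0,0,0,0,0,0]}' 0 25; python3 st.py
```

```text
time_s: 5.5
tool_pos: [0.5648, -0.271, 0.0085]
tool_rot: [73.7, 88.6, -27.3]
force: [0.1, 1.2, 0.7]
grip_width: 0.035
t 5.5 tcp [ 0.5648 -0.271   0.0085] jaw 169.03 x [ 0.022 -0.011 -1.   ] F [0.08 1.17 0.75] w 0.035
```

```bash
python3 -m pendant '{"xyz":[[0,0,0],[0,0,0.02],[0,0,0.03],[0,0,0.04],[0,0,0.04],[0,0,0]],"turn":[0,0,0,0,0,0]}'; python3 st.py; python3 -c "
from h import *
snap('top','t2');snap('side','s2')"
```

```text
time_s: 6.25
tool_pos: [0.5659, -0.2706, 0.1486]
tool_rot: [74.6, 88.3, -26.3]
force: [-0.7, -0.2, 0.4]
grip_width: 0.0004
t 6.25 tcp [ 0.5659 -0.2706  0.1486] jaw 169.08 x [ 0.026 -0.013 -1.   ] F [-0.71 -0.16  0.39] w 0.0004
```

View pics/s2.png

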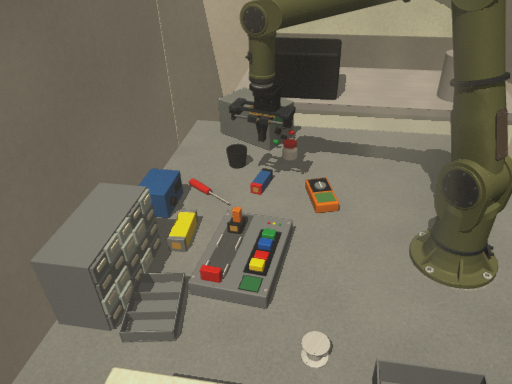

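```bash
python3 - <<'E'
from h import *
for c in("top","side"): print(c,px(c,[0.5659,-.2706,.1486]),px(c,[.565,-.27,.036]))
E
python3 - <<'E'
import cv2
a=cv2.imread("pics/t2.png");b=cv2.imread("pics/s2.png")
A=cv2.resize(a[120:250,260:400],None,fx=2.8,fy=2.8);B=cv2.resize(b[80:210,200:340],None,fx=2.8,fy=2.8)
import numpy as np
cv2.imwrite("pics/c2.png",np.hstack([A,B]))
E
```

```text
top (np.float64(334.32593450021477), np.float64(179.48117603485383)) (np.float64(328.8608725750514), np.float64(183.68518081977493))
side (np.float64(260.72487601629183), np.float64(146.8710098494457)) (np.float64(261.7957170097373), np.float64(176.77419523753758))
```

View pics/c2.png

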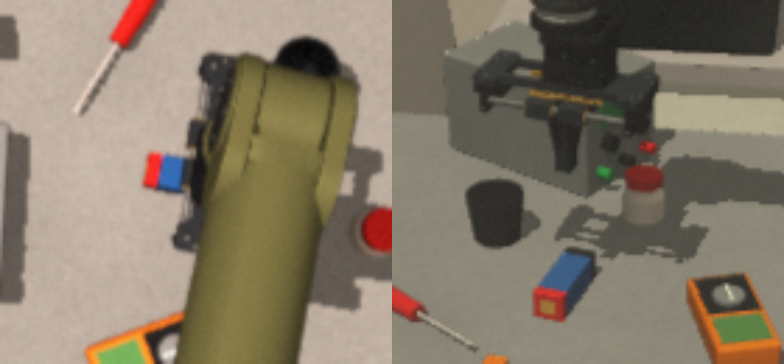

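Run:
```python
from h import *
a=np.radians(169.68);j=np.array([np.cos(a),np.sin(a),0])
im=cv2.imread("pics/s1.png");im2=cv2.imread("pics/s2.png")
def mk(im,P,x0,y0,x1,y1,f):
  b=cv2.resize(im[y0:y1,x0:x1],None,fx=f,fy=f,interpolation=cv2.INTER_CUBIC)
  for p in P:
    u,v=px("side",p);cv2.circle(b,(int((u+.5-x0)*f),int((v+.5-y0)*f)),3,(0,255,255),1)
  return b
t=np.array([.57,-.2636,.0536]);A=mk(im,[t+j*.0437,t-j*.0437,t],225,110,305,210,4.9)
t=np.array([.5659,-.2706,.1486]);B=mk(im2,[t,t+[0,0,.0187]],225,90,305,190,4.9)
cv2.imwrite("pics/c3.png",np.hstack([A,B]))
```

```text
(no output)
```

View pics/c3.png

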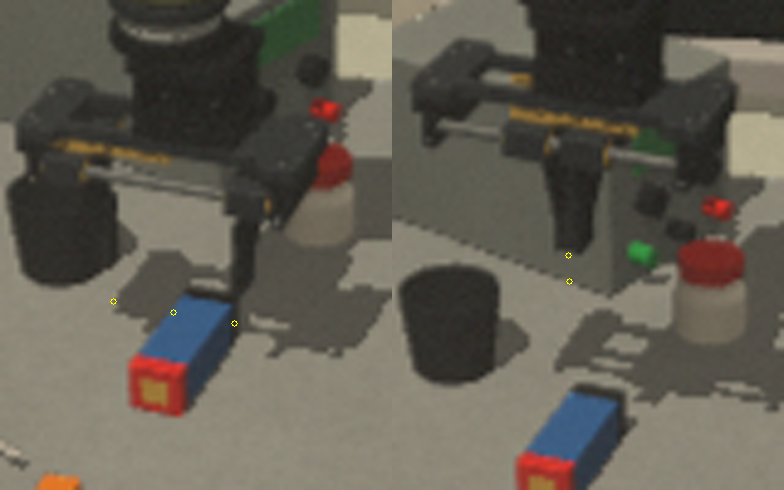

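Run:
```python
from h import *
p=np.array([.5659,-.2706,.1486])
for c in("top","side"):
  for i in range(3):
    d=np.zeros(3);d[i]=.01;print(c,"xyz"[i],(np.array(px(c,p+d))-np.array(px(c,p))).round(2))
a=np.radians(169.08);j=np.array([np.cos(a),np.sin(a),0]);k=np.array([-j[1],j[0],0])
for z in (.0187+.051,.12):
  q=p+[0,0,z]
  print([np.round(px("top",q+j*.095*s+k*.0375*t),1) for s in(1,-1) for t in(1,-1)])
```

```text
top x [-0.14 -3.37]
top y [-3.4  0.1]
top z [ 0.51 -0.38]
side x [-3.08 -0.21]
side y [-0.57  1.5 ]
side z [-0.08 -2.78]
[array([346.4, 212.5]), array([319.6, 208.1]), array([356.4, 145.6]), array([329.8, 141.4])]
[array([349.7, 211.7]), array([321.8, 207.2]), array([360.1, 142.2]), array([332.5, 137.8])]
```

Both side views put the fingertips about 6.5 px higher than the reported TCP. In x and y they agree. So the true tip height looks about 20–25 mm above the reading, and the jaws closed over the top of the pack. The pack has not moved. I'll reopen and descend carefully, using the table contact to calibrate z.

```bash
python3 -m pendant '{"xyz":[[0,0,0],[0,0,0],[0,0,-0.02],[0,0,-0.03],[0,0,-0.03],[0,0,-0.03],[0,0,0],[0,0,0]],"turn":[0,0,0,0,0,0,0,0]}' 1; python3 st.py; python3 -c "
from h import *
snap('top','t4');snap('side','s4')
o=readout.get_obs();t=o['tool_pos'];a=np.radians(169.08);j=np.array([np.cos(a),np.sin(a),0])*.0437
im=cv2.imread('pics/s4.png');f=5;x0,y0=215,110
b=cv2.resize(im[y0:y0+100,x0:x0+100],None,fx=f,fy=f,interpolation=cv2.INTER_CUBIC)
for p in(t+j,t-j):
  for dz,c in((0,(0,255,255)),(.025,(0,255,0))):
    u,v=px('side',p+[0,0,dz]);cv2.circle(b,(int((u+.5-x0)*f),int((v+.5-y0)*f)),3,c,1)
cv2.imwrite('pics/c4.png',b)"
```

```text
time_s: 7.35
tool_pos: [0.5576, -0.2671, 0.0207]
tool_rot: [81.4, 89.5, -19.5]
force: [0.1, -0.1, 0.1]
grip_width: 0.0728
t 7.35 tcp [ 0.5576 -0.2671  0.0207] jaw 169.11 x [ 0.009 -0.003 -1.   ] F [ 0.1  -0.08  0.07] w 0.0728
```

View pics/c4.png

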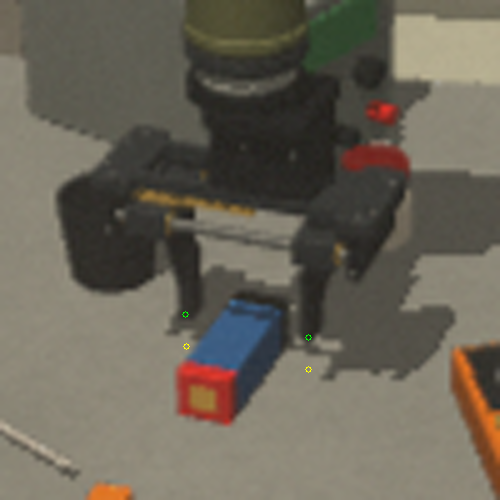

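```bash
python3 -c "
from h import *
t=readout.get_obs()['tool_pos'];a=np.radians(169.1);j=np.array([np.cos(a),np.sin(a),0]);k=np.array([-j[1],j[0],0])
im=cv2.imread('pics/t4.png');f=6;x0,y0=290,135
b=cv2.resize(im[y0:y0+95,x0:x0+100],None,fx=f,fy=f,interpolation=cv2.INTER_CUBIC)
P=[px('top',t+[0,0,.08]+j*.095*s+k*.0375*r) for s,r in((1,1),(1,-1),(-1,-1),(-1,1))]
cv2.polylines(b,[np.array([[(u+.5-x0)*f,(v+.5-y0)*f] for u,v in P],np.int32)],True,(0,255,255),1)
for s in(1,-1):
    u,v=px('top',t+j*.04*s);cv2.circle(b,(int((u+.5-x0)*f),int((v+.5-y0)*f)),4,(0,255,0),1)
cv2.imwrite('pics/c5.png',b)"
```

```text
(no output)
```

View pics/c5.png

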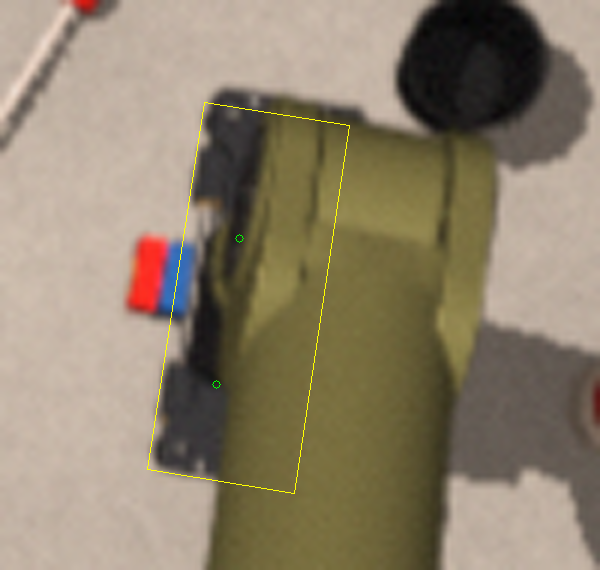

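```bash
python3 -m pendant '{"xyz":[[0.0065,-0.003,0],[0,0,0],[0,0,-0.008],[0,0,-0.004],[0,0,0]],"turn":[0,0,0,0,0]}' 1; python3 st.py
```

```text
time_s: 8.07
tool_pos: [0.5666, -0.2715, 0.0111]
tool_rot: [76.5, 89.2, -24.4]
force: [-0.7, -0.0, 0.4]
grip_width: 0.0868
t 8.07 tcp [ 0.5666 -0.2715  0.0111] jaw 169.09 x [ 0.013 -0.006 -1.   ] F [-0.74 -0.01  0.4 ] w 0.0868
```

```bash
python3 -m pendant '{"xyz":[[0,0,-0.006],[0,0,-0.006],[0,0,0]],"turn":[0,0,0]}' ; python3 -m pendant '{"xyz":[[0,0,-0.005],[0,0,0]],"turn":[0,0]}'; python3 st.py;  python3 -c "
from h import *
snap('side','s6')
im=cv2.imread('pics/s6.png');f=5;x0,y0=215,110
b=cv2.resize(im[y0:y0+100,x0:x0+100],None,fx=f,fy=f,interpolation=cv2.INTER_CUBIC)
cv2.imwrite('pics/c6.png',b)"
```

```text
time_s: 8.45
tool_pos: [0.5661, -0.2713, -0.0021]
tool_rot: [76.4, 89.2, -24.5]
force: [1.0, 0.3, -1.0]
grip_width: 0.0872
time_s: 8.7
tool_pos: [0.5661, -0.2714, -0.0075]
tool_rot: [76.3, 89.2, -24.6]
force: [0.2, 0.2, -0.6]
grip_width: 0.0869
t 8.7 tcp [ 0.5661 -0.2714 -0.0075] jaw 169.08 x [ 0.013 -0.006 -1.   ] F [ 0.16  0.24 -0.57] w 0.0869
```

View pics/c6.png

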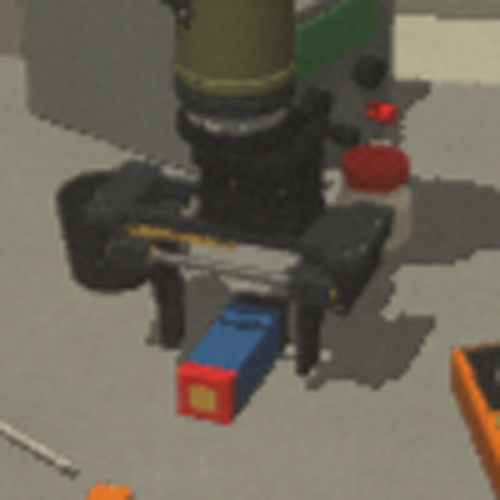

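Reported z is now below the table with no contact, so the z reading does have a bias. I'm going on until touch.

```bash
python3 -m pendant '{"xyz":[[0,0,-0.005],[0,0,0]],"turn":[0,0]}'; python3 -m pendant '{"xyz":[[0,0,-0.004],[0,0,0]],"turn":[0,0]}'
```

```text
time_s: 9.0
tool_pos: [0.5666, -0.2715, -0.0122]
tool_rot: [76.4, 89.1, -24.5]
force: [-1.1, -0.3, -0.3]
grip_width: 0.0868
time_s: 9.25
tool_pos: [0.5667, -0.2716, -0.0165]
tool_rot: [76.2, 89.1, -24.7]
force: [-1.0, -0.2, -0.1]
grip_width: 0.0873
```

```bash
python3 -m pendant '{"xyz":[[0,0,-0.003],[0,0,0]],"turn":[0,0]}'; python3 st.py
```

```text
time_s: 9.5
tool_pos: [0.5667, -0.2716, -0.0196]
tool_rot: [76.1, 89.1, -24.8]
force: [0.7, 0.0, 1.0]
grip_width: 0.0864
t 9.5 tcp [ 0.5667 -0.2716 -0.0196] jaw 169.09 x [ 0.014 -0.006 -1.   ] F [0.7  0.02 1.02] w 0.0864
```

```bash
python3 -m pendant '{"xyz":[[0,0,-0.002],[0,0,0]],"turn":[0,0]}';python3 -m pendant '{"xyz":[[0,0,-0.002],[0,0,0]],"turn":[0,0]}'; python3 -m pendant '{"xyz":[[0,0,-0.002],[0,0,0]],"turn":[0,0]}'
```

```text
time_s: 9.75
tool_pos: [0.5668, -0.2716, -0.0217]
tool_rot: [76.4, 89.1, -24.5]
force: [0.3, 0.5, 0.5]
grip_width: 0.0866
time_s: 10.0
tool_pos: [0.5668, -0.2716, -0.0238]
tool_rot: [76.2, 89.1, -24.7]
force: [0.0, -0.3, -0.7]
grip_width: 0.0873
time_s: 10.25
tool_pos: [0.5669, -0.2716, -0.0259]
tool_rot: [76.2, 89.1, -24.7]
force: [-0.2, 0.4, 0.5]
grip_width: 0.0871
```

```bash
python3 -m pendant '{"xyz":[[0,0,-0.002],[0,0,0]],"turn":[0,0]}';python3 -c "
from h import *
snap('side','s7')
im=cv2.imread('pics/s7.png');f=5;x0,y0=215,110
t=readout.get_obs()['tool_pos'];a=np.radians(169.1);j=np.array([np.cos(a),np.sin(a),0])
b=cv2.resize(im[y0:y0+100,x0:x0+100],None,fx=f,fy=f,interpolation=cv2.INTER_CUBIC)
for s in(1,-1):
    u,v=px('side',[*(t+j*.045*s)[:2],0]);cv2.circle(b,(int((u+.5-x0)*f),int((v+.5-y0)*f)),3,(0,255,0),1)
cv2.imwrite('pics/c7.png',b)"
```

```text
time_s: 10.5
tool_pos: [0.5675, -0.2718, -0.0266]
tool_rot: [75.1, 89.1, -25.8]
force: [0.4, 0.1, -0.1]
grip_width: 0.0872
```

View pics/c7.png

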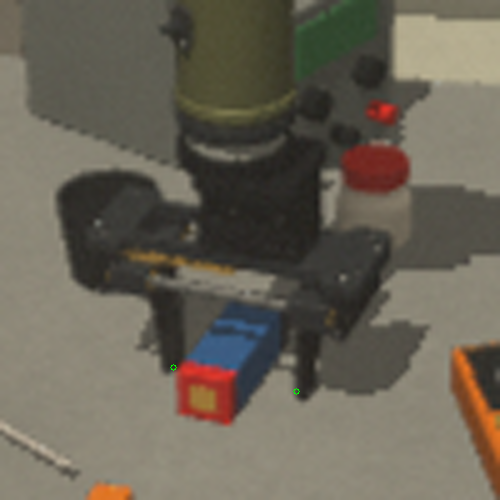

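The tips now stand at table height: z has stopped following, and the z=0 markers at (173,367) and (296,391) lie at the tips. So true z ≈ reported + 0.026. I'll raise 4 mm and grip.

```bash
python3 -m pendant '{"xyz":[[0,0,0.005],[0,0,0],[0,0,0],[0,0,0],[0,0,0],[0,0,0],[0,0,0],[0,0,0]],"turn":[0,0,0,0,0,0,0,0]}' 1; python3 -m pendant '{"xyz":[[0,0,0],[0,0,0],[0,0,0],[0,0,0],[0,0,0],[0,0,0],[0,0,0],[0,0,0]],"turn":[0,0,0,0,0,0,0,0]}' 0 25; python3 st.py
```

```text
time_s: 11.55
tool_pos: [0.567, -0.2717, -0.022]
tool_rot: [75.5, 89.1, -25.5]
force: [0.3, -0.1, 0.5]
grip_width: 0.0873
time_s: 12.55
tool_pos: [0.5675, -0.2717, -0.0219]
tool_rot: [76.3, 89.1, -24.7]
force: [1.1, -0.2, -0.1]
grip_width: 0.0378
t 12.55 tcp [ 0.5675 -0.2717 -0.0219] jaw 169.09 x [ 0.015 -0.007 -1.   ] F [ 1.11 -0.21 -0.06] w 0.0378
```

```bash
python3 -m pendant '{"xyz":[[0,0,0.01],[0,0,0.02],[0,0,0.03],[0,0,0.03],[0,0,0.03],[0,0,0.03],[0,0,0]],"turn":[0,0,0,0,0,0,0]}'; python3 st.py; python3 -c "
from h import *
snap('side','s8')
im=cv2.imread('pics/s8.png');f=4;x0,y0=205,60
cv2.imwrite('pics/c8.png',cv2.resize(im[y0:y0+130,x0:x0+130],None,fx=f,fy=f,interpolation=cv2.INTER_CUBIC))"
```

```text
time_s: 13.42
tool_pos: [0.5663, -0.2709, 0.139]
tool_rot: [74.4, 89.0, -26.4]
force: [-0.6, 0.1, -2.4]
grip_width: 0.0377
t 13.43 tcp [ 0.5663 -0.2709  0.139 ] jaw 169.13 x [ 0.016 -0.008 -1.   ] F [-0.57  0.06 -2.41] w 0.0377
```

View pics/c8.png

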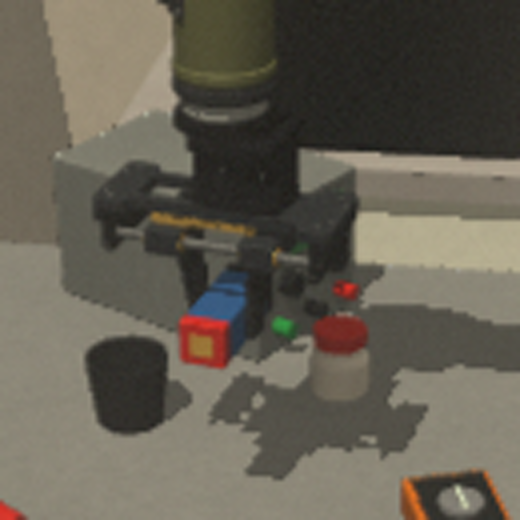

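The pack is held level with its red end towards +y. I'm carrying it over to the cradle.

```bash
python3 -m pendant '{"xyz":[[0.003,0.03,0],[0.003,0.045,0],[0.003,0.045,0],[0.003,0.045,0],[0.003,0.045,0],[0.003,0.045,0],[0.003,0.045,0],[0.003,0.045,0],[0.003,0.03,0],[0,0,0]],"turn":[0.015,0.016,0.016,0.016,0.016,0.016,0.016,0.015,0.015,0]}'; python3 st.py
```

```text
time_s: 14.72
tool_pos: [0.5753, 0.1296, 0.1213]
tool_rot: [-97.9, 89.3, 170.3]
force: [0.2, -0.4, -0.8]
grip_width: 0.0379
t 14.72 tcp [0.5753 0.1296 0.1213] jaw 178.21 x [-0.013  0.002 -1.   ] F [ 0.22 -0.45 -0.85] w 0.0379
```

```bash
python3 -m pendant '{"xyz":[[0.0105,0.0075,0],[0.0105,0.0075,0],[0,0,0],[0,0,0]],"turn":[-0.018,0,0,0]}'; python3 st.py
cat > vw.py <<'E'
from ov import *
import sys
n=sys.argv[1];dz=float(sys.argv[2]) if len(sys.argv)>2 else .026
from st import st
o,j=st();t=o['tool_pos']
B=[(.5487,.0947,-2.85,[(45,52,110,38,81),(0,0,200,300,45)]),(t[0],t[1],j-90,[(0,0,110,38,(t[2]+dz-.005+.036)*1000),(0,0,110,38,(t[2]+dz-.005)*1000)])]
B[1]=(t[0],t[1],j-90,[(0,0,38,110,(t[2]+dz-.005+.036)*1000),(0,0,38,110,(t[2]+dz-.005)*1000)])
B[1]=(t[0],t[1],j-180,B[1][3])
overlay(n+"a",B,155,90,285,240,4); overlay(n+"b",B,170,130,310,310,4,cam="side")
a=cv2.imread(f"pics/{n}a.png");b=cv2.imread(f"pics/{n}b.png")
s=600/b.shape[0]*.9
a=cv2.resize(a,None,fx=.7,fy=.7);b=cv2.resize(b,None,fx=.75,fy=.75)
h=max(a.shape[0],b.shape[0]);P=lambda q:cv2.copyMakeBorder(q,0,h-q.shape[0],0,0,cv2.BORDER_CONSTANT)
cv2.imwrite(f"pics/{n}.png",np.hstack([P(a),P(b)]))
E
python3 vw.py v1
```

```text
time_s: 15.22
tool_pos: [0.5969, 0.1425, 0.1189]
tool_rot: [-88.1, 89.1, 178.8]
force: [-0.5, -0.5, -1.8]
grip_width: 0.0378
t 15.22 tcp [0.5969 0.1425 0.1189] jaw 176.9 x [-0.016  0.    -1.   ] F [-0.51 -0.51 -1.84] w 0.0378
t 15.22 tcp [0.5969 0.1425 0.1189] jaw 176.9 x [-0.016  0.    -1.   ] F [-0.51 -0.51 -1.84] w 0.0378
```

View pics/v1.png

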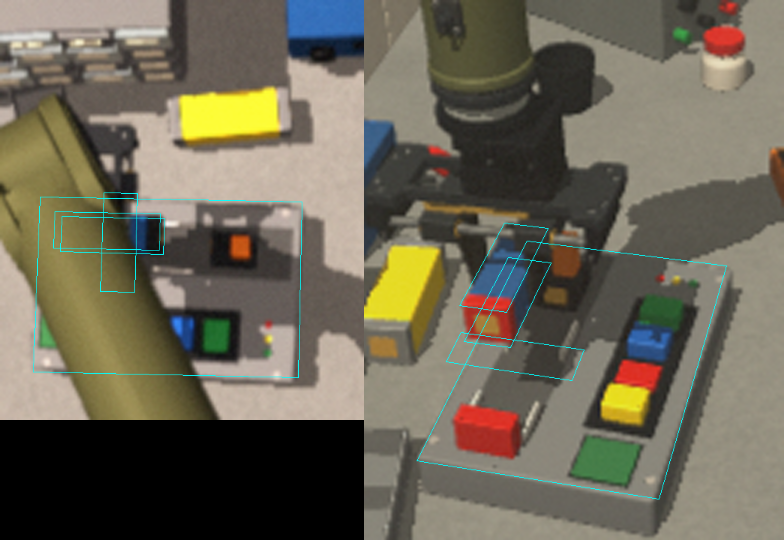

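```bash
sed -i 's/(45,52,110,38,81)/(45,52,38,110,81)/; s/155,90,285,240,4)/155,130,285,245,3)/; s/170,130,310,310,4,/185,160,285,310,4,/; s/fx=.7,fy=.7/fx=1,fy=1/;s/fx=.75,fy=.75/fx=1,fy=1/' vw.py; python3 vw.py v2
```

```text
t 15.32 tcp [0.5968 0.1425 0.119 ] jaw 176.9 x [-0.016  0.    -1.   ] F [-0.76 -0.2  -2.5 ] w 0.038
```

View pics/v2.png

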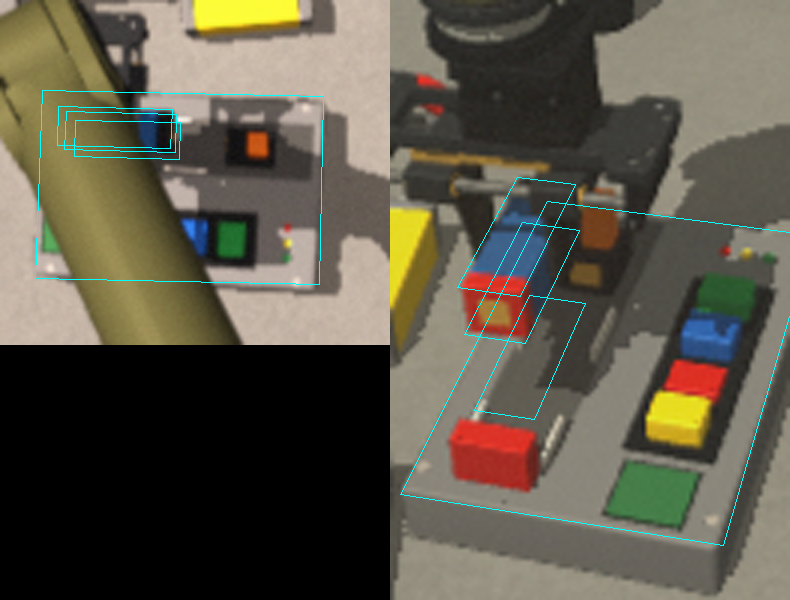

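Run:
```python
from h import *
T=np.array([.5487,.0947]);a=np.radians(-2.85);R=np.array([[np.cos(a),-np.sin(a)],[np.sin(a),np.cos(a)]])
for u,v in((238,96),(235,157),(116,91),(112,152)):
  p=ray("top",155+u/3.8-.5,145+v/3.8-.5,.057)[:2]; print((R.T@(p-T)*1000).round(1))
for k in("cradle_seat","red_contact","contact_grip","tester"):
  for c in("top","side"):
    for d in pinpoint(c,k)[:1]:
      p=w(c,d["at"]);print(k,c,round(d["score"],2),p.round(4),(R.T@(p[:2]-T)*1000).round(1))
```

```text
[69.2 -7.5]
[18.1 -6.5]
[71.4 94.6]
[20.2 96.1]
cradle_seat top 0.61 [0.5989 0.1508 0.0641] [47.4 58.5]
cradle_seat side 0.81 [0.5948 0.1486 0.0623] [43.3 56.1]
red_contact top 0.45 [0.7186 0.2962 0.0035] [159.7 209.7]
contact_grip top 0.56 [0.5849 0.0081 0.0862] [ 40.5 -84.7]
contact_grip side 0.78 [0.5884 0.0045 0.0936] [ 44.1 -88.1]
tester top 0.78 [ 5.493e-01  9.730e-02 -4.000e-04] [0.4 2.6]
tester side 0.96 [ 0.5481  0.0943 -0.0025] [-0.6 -0.4]
```

```bash
python3 -m pendant '{"xyz":[[-0.0005,0.002,-0.02],[0,0,-0.02],[0,0,-0.015],[0,0,0],[0,0,0]],"turn":[0,0,0,0,0]}'; python3 vw.py v3
```

```text
time_s: 16.45
tool_pos: [0.5947, 0.1452, 0.0584]
tool_rot: [-87.7, 88.9, 179.3]
force: [0.7, 0.2, -1.9]
grip_width: 0.0377
t 16.45 tcp [0.5947 0.1452 0.0584] jaw 176.98 x [-0.019  0.    -1.   ] F [ 0.67  0.17 -1.91] w 0.0377
```

View pics/v3.png

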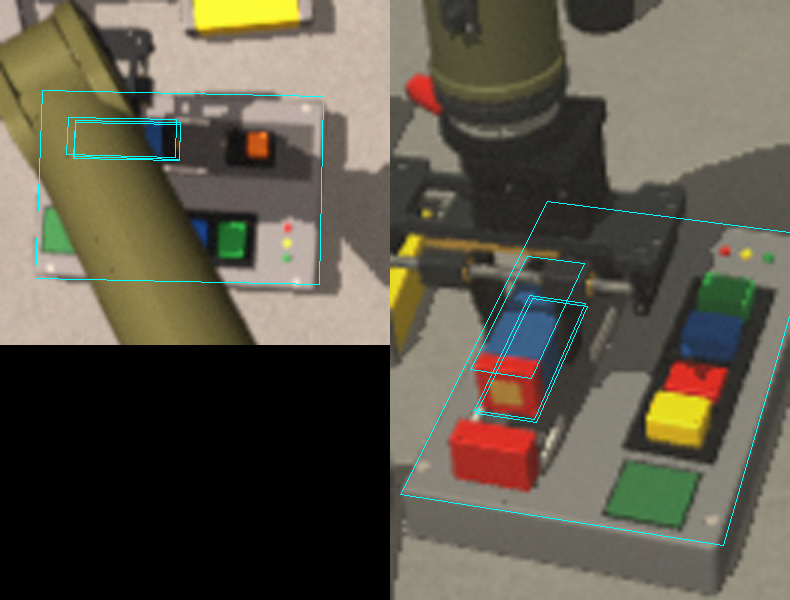

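```bash
python3 -m pendant '{"xyz":[[0.002,-0.0005,-0.01],[0,0,-0.01],[0,0,0]],"turn":[-0.003,0,0]}'; python3 -m pendant '{"xyz":[[0.001,0,-0.004],[0,0,0]],"turn":[0,0]}'; python3 st.py
```

```text
time_s: 16.92
tool_pos: [0.5977, 0.1445, 0.0382]
tool_rot: [-87.4, 89.1, 179.4]
force: [-0.3, -0.3, -1.7]
grip_width: 0.0377
time_s: 17.18
tool_pos: [0.5988, 0.1446, 0.034]
tool_rot: [-87.9, 89.1, 178.9]
force: [-0.3, 0.2, -1.2]
grip_width: 0.0382
t 17.18 tcp [0.5988 0.1446 0.034 ] jaw 176.77 x [-0.016  0.    -1.   ] F [-0.34  0.2  -1.18] w 0.0382
```

```bash
python3 -m pendant '{"xyz":[[-0.002,0,-0.004],[0,0,0]],"turn":[0,0]}'; python3 -m pendant '{"xyz":[[0,0,-0.003],[0,0,0]],"turn":[0,0]}';  python3 vw.py v4
```

```text
time_s: 17.42
tool_pos: [0.5968, 0.1447, 0.0299]
tool_rot: [-88.2, 89.1, 178.5]
force: [0.2, 0.5, -2.4]
grip_width: 0.038
time_s: 17.68
tool_pos: [0.5969, 0.1447, 0.0269]
tool_rot: [-88.1, 89.1, 178.6]
force: [0.2, 0.0, -2.6]
grip_width: 0.0378
t 17.68 tcp [0.5969 0.1447 0.0269] jaw 176.78 x [-0.016  0.    -1.   ] F [ 0.21  0.01 -2.57] w 0.0378
```

View pics/v4.png

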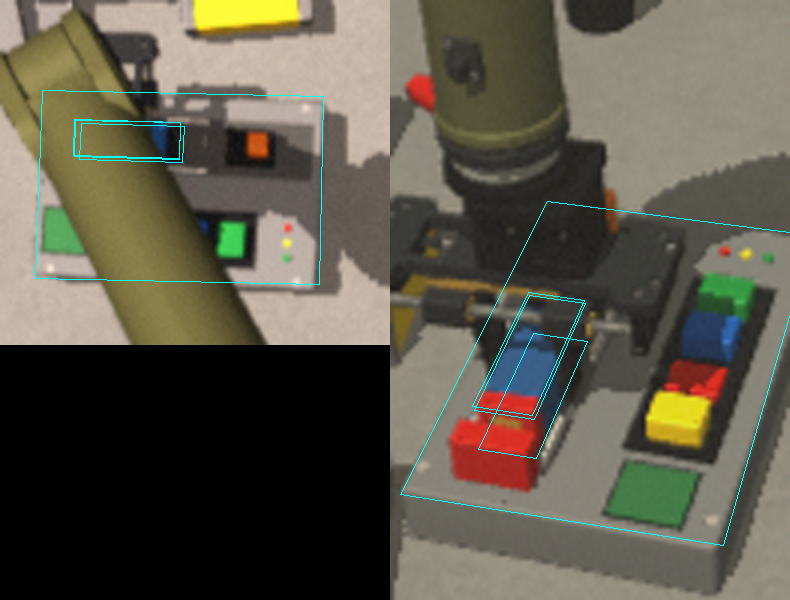

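```bash
for i in 1; do python3 -m pendant '{"xyz":[[0,0,-0.002],[0,0,0]],"turn":[0,0]}'; python3 -m pendant '{"xyz":[[0,0,-0.002],[0,0,0]],"turn":[0,0]}'; done; python3 st.py
```

```text
time_s: 18.02
tool_pos: [0.5973, 0.1449, 0.0252]
tool_rot: [-89.1, 89.1, 177.7]
force: [0.6, 0.5, -1.9]
grip_width: 0.0383
time_s: 18.27
tool_pos: [0.5976, 0.145, 0.0235]
tool_rot: [-89.7, 89.2, 177.0]
force: [0.1, -0.3, -0.3]
grip_width: 0.0377
t 18.27 tcp [0.5976 0.145  0.0235] jaw 176.78 x [-0.014  0.001 -1.   ] F [ 0.05 -0.33 -0.26] w 0.0377
```

```bash
python3 -m pendant '{"xyz":[[0,0,-0.0015],[0,0,0]],"turn":[0,0]}'; python3 -m pendant '{"xyz":[[0,0,0],[0,0,0],[0,0,0],[0,0,0]],"turn":[0,0,0,0]}' 0.75; python3 -m pendant '{"xyz":[[0,0,0],[0,0,0.02],[0,0,0.03],[0,0,0.03],[0,0,0.02],[0,0,0]],"turn":[0,0,0,0,0,0]}'; python3 vw.py v5
```

```text
time_s: 18.52
tool_pos: [0.5978, 0.1451, 0.0236]
tool_rot: [-87.0, 89.2, 179.8]
force: [-1.0, 0.8, -1.6]
grip_width: 0.0379
time_s: 19.02
tool_pos: [0.5984, 0.1453, 0.0237]
tool_rot: [-89.6, 89.3, 177.2]
force: [-0.2, -0.7, 0.9]
grip_width: 0.0632
time_s: 19.77
tool_pos: [0.5993, 0.1463, 0.1324]
tool_rot: [-98.8, 89.5, 168.0]
force: [0.5, 0.0, -1.0]
grip_width: 0.0655
t 19.77 tcp [0.5993 0.1463 0.1324] jaw 176.83 x [-0.008  0.002 -1.   ] F [ 0.55  0.04 -0.97] w 0.0655
```

View pics/v5.png

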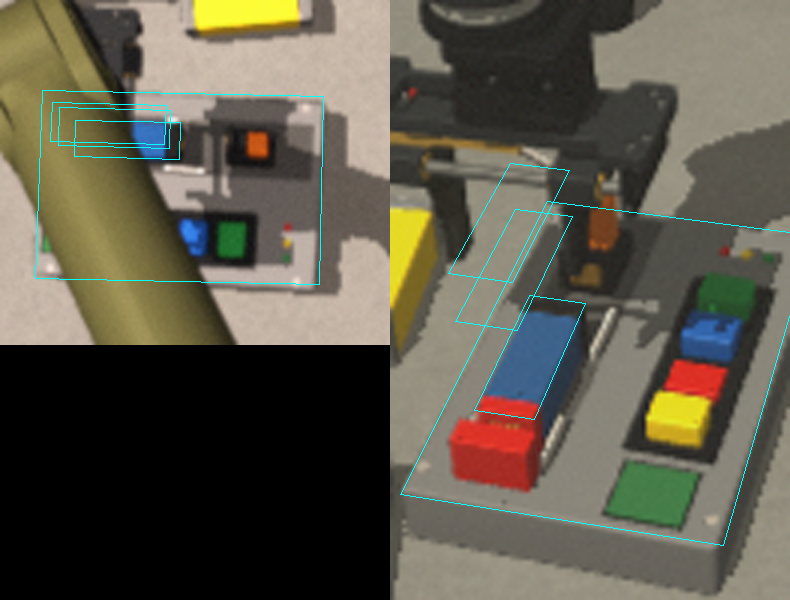

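The pack lies in the cradle, centred on the overlay with its red end at the red contact. Next is the orange tab.

```bash
python3 -m pendant '{"xyz":[[-0.003,-0.045,0],[-0.003,-0.047,0],[-0.003,-0.047,0],[0,0,0],[0,0,0]],"turn":[0,0,0,0,0]}' 0.75; python3 vw.py v6
```

```text
time_s: 20.5
tool_pos: [0.584, 0.0041, 0.1244]
tool_rot: [-94.4, 88.8, 172.6]
force: [-0.3, 0.6, -0.6]
grip_width: 0.0655
t 20.5 tcp [0.584  0.0041 0.1244] jaw 177.0 x [-0.021  0.003 -1.   ] F [-0.3   0.56 -0.61] w 0.0655
```

View pics/v6.png

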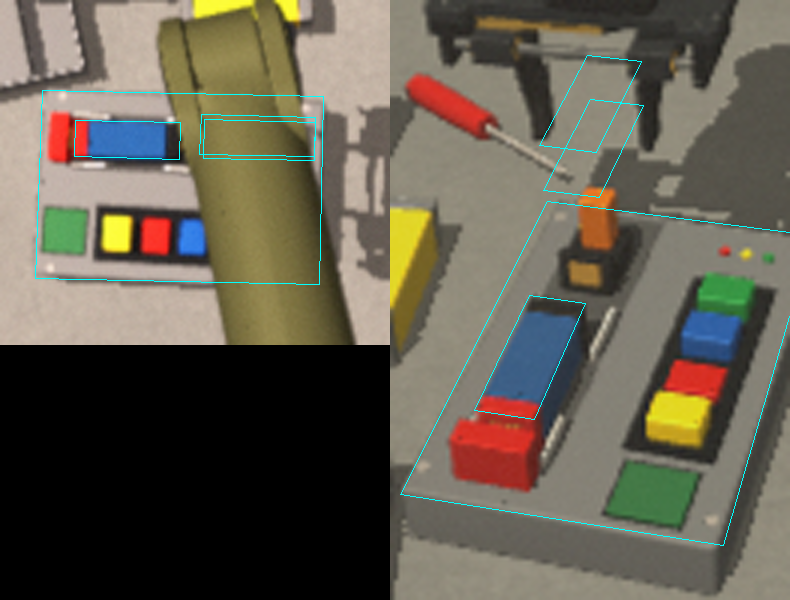

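```bash
python3 -m pendant '{"xyz":[[0.005,0.003,-0.02],[0,0,-0.02],[0,0,0],[0,0,0]],"turn":[0,0,0,0]}' 0.75; python3 vw.py v7
```

```text
time_s: 21.1
tool_pos: [0.5884, 0.0112, 0.0801]
tool_rot: [-96.4, 88.6, 171.0]
force: [0.2, 0.7, -0.2]
grip_width: 0.0653
t 21.1 tcp [0.5884 0.0112 0.0801] jaw 177.36 x [-0.024  0.004 -1.   ] F [ 0.2   0.68 -0.19] w 0.0653
```

View pics/v7.png

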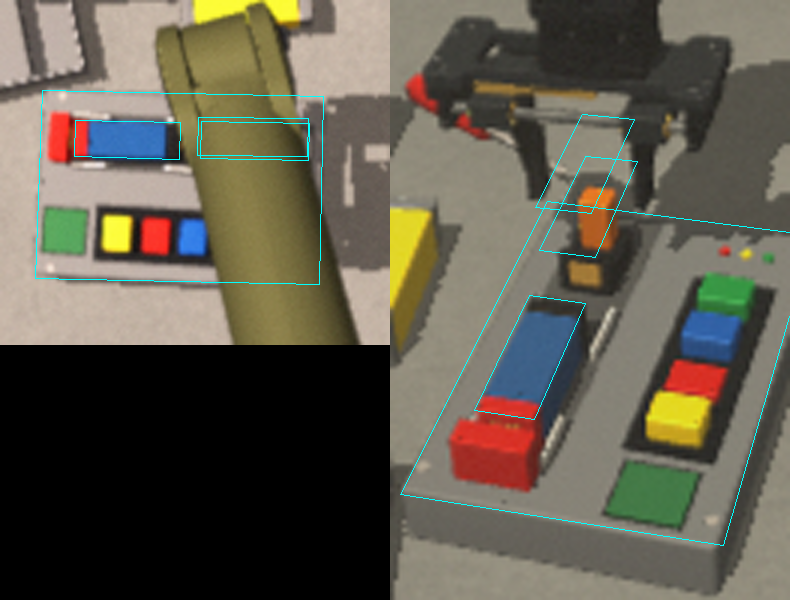

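```bash
python3 -m pendant '{"xyz":[[0,-0.004,-0.012],[0,0,-0.01],[0,0,-0.006],[0,0,0],[0,0,0]],"turn":[-0.006,0,0,0,0]}' 0.75; python3 vw.py v8
```

```text
time_s: 21.82
tool_pos: [0.589, 0.0059, 0.0512]
tool_rot: [-95.1, 88.7, 171.8]
force: [-1.3, -0.1, 0.5]
grip_width: 0.0653
t 21.82 tcp [0.589  0.0059 0.0512] jaw 176.91 x [-0.022  0.003 -1.   ] F [-1.32 -0.08  0.49] w 0.0653
```

View pics/v8.png

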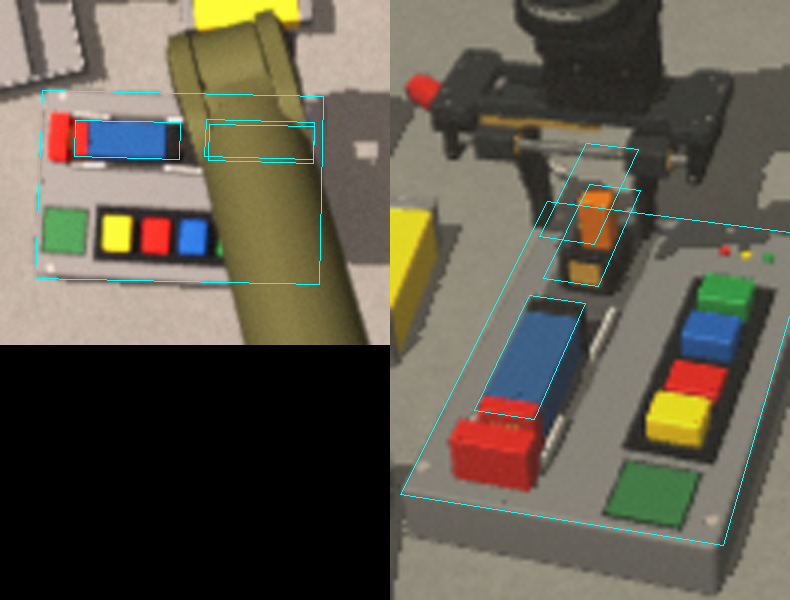

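Fingers straddle the tab, so I'm closing on it.

```bash
python3 -m pendant '{"xyz":[[0,0,0],[0,0,0],[0,0,0],[0,0,0],[0,0,0],[0,0,0],[0,0,0]],"turn":[0,0,0,0,0,0,0]}' 0 25; python3 st.py
```

```text
time_s: 22.8
tool_pos: [0.5855, 0.0062, 0.0518]
tool_rot: [-91.5, 88.3, 175.3]
force: [-0.5, 0.3, -0.7]
grip_width: 0.022
t 22.8 tcp [0.5855 0.0062 0.0518] jaw 176.86 x [-0.029  0.002 -1.   ] F [-0.48  0.27 -0.65] w 0.022
```

```bash
python3 -m pendant '{"xyz":[[0.0005,0.01,0],[0.0007,0.012,0],[0.0007,0.012,0],[0,0,0]],"turn":[0,0,0,0]}'; python3 -m pendant '{"xyz":[[0.0003,0.005,0],[0,0,0]],"turn":[0,0]}'; python3 vw.py v9
```

```text
time_s: 23.3
tool_pos: [0.5885, 0.0406, 0.0518]
tool_rot: [-87.3, 88.4, 179.5]
force: [-0.8, 2.0, 0.1]
grip_width: 0.0225
time_s: 23.55
tool_pos: [0.589, 0.0465, 0.0518]
tool_rot: [-88.6, 88.5, 178.2]
force: [-0.3, 1.3, -0.3]
grip_width: 0.0222
t 23.55 tcp [0.589  0.0465 0.0518] jaw 176.81 x [-0.027  0.001 -1.   ] F [-0.26  1.29 -0.27] w 0.0222
```

View pics/v9.png

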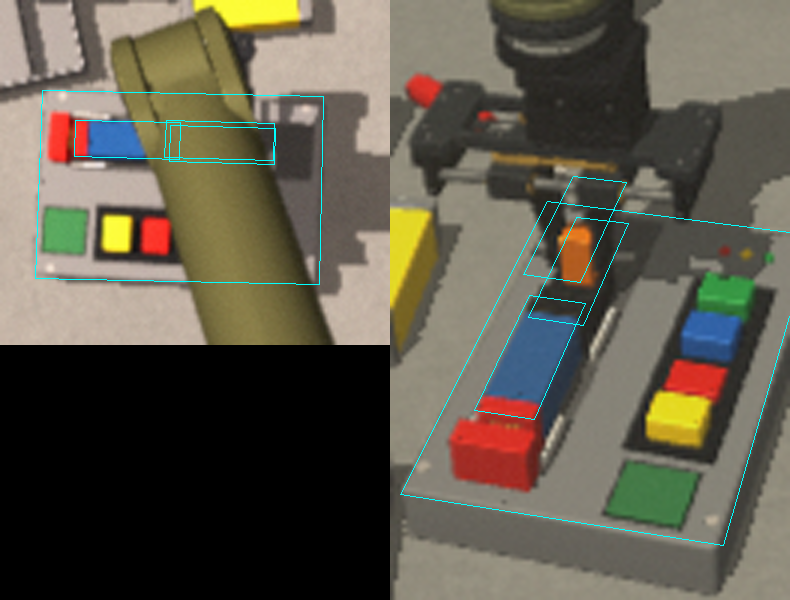

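```bash
python3 -m pendant '{"xyz":[[0.0002,0.004,0],[0.0002,0.004,0],[0,0,0]],"turn":[0,0,0]}'; python3 -m pendant '{"xyz":[[0,0.002,0],[0,0,0]],"turn":[0,0]}';  python3 -m pendant '{"xyz":[[0,0.002,0],[0,0,0]],"turn":[0,0]}';python3 st.py
```

```text
time_s: 24.02
tool_pos: [0.5895, 0.053, 0.0518]
tool_rot: [-85.0, 88.4, -178.3]
force: [0.8, -1.2, 0.6]
grip_width: 0.0217
time_s: 24.28
tool_pos: [0.5896, 0.0543, 0.0518]
tool_rot: [-83.1, 88.5, -176.4]
force: [-0.1, -1.4, -0.9]
grip_width: 0.0223
time_s: 24.52
tool_pos: [0.5897, 0.0557, 0.0518]
tool_rot: [-81.6, 88.5, -174.9]
force: [-0.8, -2.6, 0.3]
grip_width: 0.0222
t 24.52 tcp [0.5897 0.0557 0.0518] jaw 176.65 x [-0.027 -0.002 -1.   ] F [-0.77 -2.64  0.33] w 0.0222
```

```bash
python3 -m pendant '{"xyz":[[0.0002,0.003,0],[0,0,0]],"turn":[0,0]}'; python3 -m pendant '{"xyz":[[0,0.003,0],[0,0,0]],"turn":[0,0]}';  python3 -m pendant '{"xyz":[[0,0.002,0],[0,0,0]],"turn":[0,0]}';python3 st.py
```

```text
time_s: 24.78
tool_pos: [0.59, 0.0586, 0.0518]
tool_rot: [-81.2, 88.5, -174.5]
force: [-0.4, -0.9, 0.6]
grip_width: 0.0222
time_s: 25.02
tool_pos: [0.5902, 0.0608, 0.0518]
tool_rot: [-78.0, 88.5, -171.4]
force: [-1.0, -3.1, 0.1]
grip_width: 0.0219
time_s: 25.28
tool_pos: [0.5901, 0.0606, 0.0518]
tool_rot: [-72.2, 88.4, -165.7]
force: [0.1, -2.8, 0.8]
grip_width: 0.022
t 25.27 tcp [0.5901 0.0606 0.0518] jaw 176.55 x [-0.027 -0.007 -1.   ] F [ 0.1  -2.8   0.83] w 0.022
```

```bash
python3 -m pendant '{"xyz":[[0,0.004,0],[0,0,0]],"turn":[0,0]}';python3 vw.py v10
```

```text
time_s: 25.52
tool_pos: [0.5901, 0.0605, 0.0518]
tool_rot: [-62.6, 88.2, -156.2]
force: [0.4, -1.8, -1.1]
grip_width: 0.0219
t 25.52 tcp [0.5901 0.0605 0.0518] jaw 176.4 x [-0.028 -0.012 -1.   ] F [ 0.42 -1.81 -1.06] w 0.0219
```

View pics/v10.png

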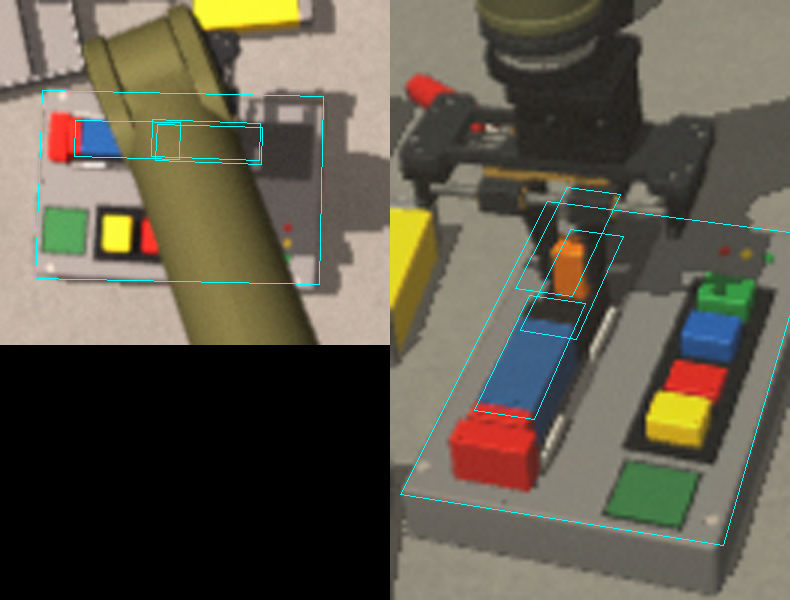

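The contact no longer advances and the pack's red end meets the red block. I'm releasing.

```bash
python3 -m pendant '{"xyz":[[0,0,0],[0,0,0],[0,0,0],[0,0,0],[0,0,0]],"turn":[0,0,0,0,0]}' 0.7; python3 -m pendant '{"xyz":[[0,0,0.02],[0,0,0.03],[0,0,0.03],[0,0,0],[0,0,0]],"turn":[0,0,0,0,0]}'; python3 vw.py v11
```

```text
time_s: 26.25
tool_pos: [0.5891, 0.0672, 0.0517]
tool_rot: [-75.3, 88.3, -168.5]
force: [0.7, -0.1, 0.6]
grip_width: 0.059
time_s: 26.88
tool_pos: [0.5896, 0.0676, 0.1383]
tool_rot: [-74.9, 88.5, -168.1]
force: [0.2, 0.8, -0.9]
grip_width: 0.061
t 26.88 tcp [0.5896 0.0676 0.1383] jaw 176.76 x [-0.026 -0.005 -1.   ] F [ 0.23  0.77 -0.86] w 0.061
```

View pics/v11.png

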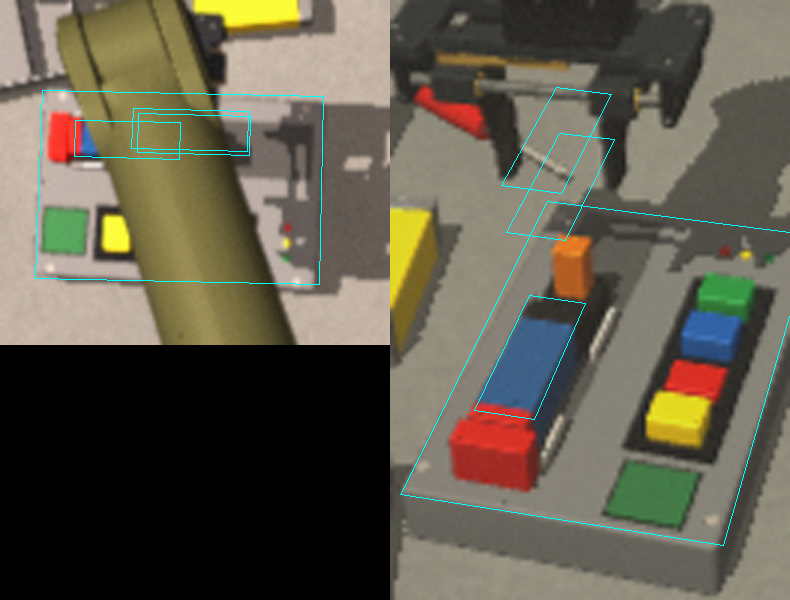

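Run:
```python
from h import *
T=np.array([.5487,.0947]);a=np.radians(-3.1);R=np.array([[np.cos(a),-np.sin(a)],[np.sin(a),np.cos(a)]])
read_camera("top");read_camera("side")
for k in("contact_grip","pack_centre","pack_red","key_blue_top"):
  for c in("top","side"):
    for d in pinpoint(c,k)[:2]:
      p=w(c,d["at"]);print(k,c,round(d["score"],2),p.round(4),(R.T@(p[:2]-T)*1000).round(1))
```

```text
contact_grip side 0.75 [0.5933 0.0602 0.0902] [ 46.4 -32.1]
pack_centre top 0.61 [0.6011 0.2066 0.067 ] [ 46.2 114.6]
pack_centre top 0.58 [0.5978 0.1489 0.065 ] [46.1 56.8]
pack_centre side 0.98 [0.5945 0.15   0.0651] [42.7 57.7]
pack_red top 0.66 [0.6033 0.2072 0.0609] [ 48.4 115.3]
pack_red side 0.73 [0.6032 0.2072 0.058 ] [ 48.3 115.3]
key_blue_top top 0.43 [ 0.3663 -0.2174  0.0025] [-165.3 -321.5]
key_blue_top side 0.66 [0.4936 0.0782 0.0639] [-54.2 -19.4]
```

```bash
python3 -m pendant '{"xyz":[[-0.032,0.004,0],[-0.032,0.004,0],[-0.031,0.004,0],[0,0,0],[0,0,0],[0,0,0],[0,0,0]],"turn":[0,0,0,0,0,0,0]}' 0; python3 vw.py v12
```

```text
time_s: 28.35
tool_pos: [0.4944, 0.0799, 0.1379]
tool_rot: [-78.5, 88.6, -171.8]
force: [-0.9, -0.2, 0.3]
grip_width: 0.0025
t 28.35 tcp [0.4944 0.0799 0.1379] jaw 176.7 x [-0.025 -0.004 -1.   ] F [-0.89 -0.23  0.32] w 0.0025
```

View pics/v12.png

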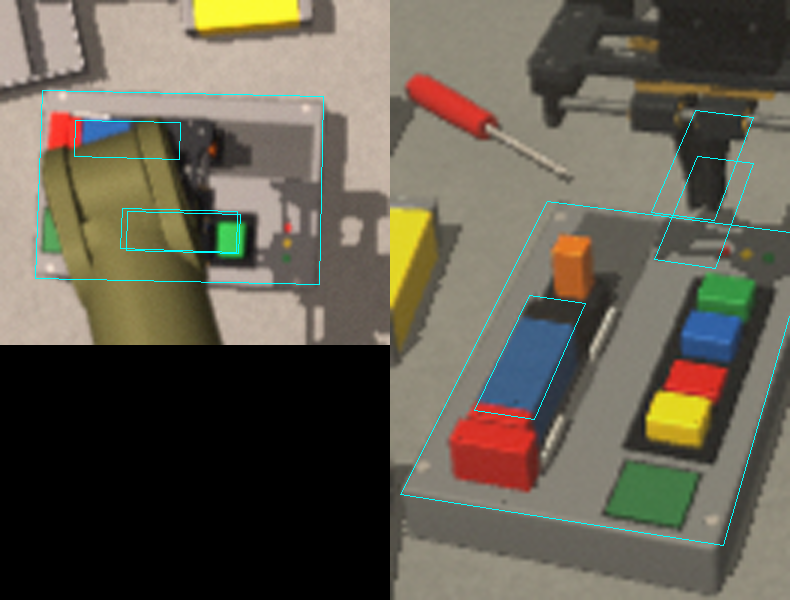

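```bash
python3 -m pendant '{"xyz":[[0,0,-0.02],[0,0,-0.03],[0,0,-0.025],[0,0,0],[0,0,0]],"turn":[0,0,0,0,0]}' 0; python3 vw.py v13
```

```text
time_s: 29.08
tool_pos: [0.4962, 0.0803, 0.062]
tool_rot: [-81.5, 88.7, -174.9]
force: [-0.3, 0.2, 0.1]
grip_width: 0.0004
t 29.07 tcp [0.4962 0.0803 0.062 ] jaw 176.67 x [-0.023 -0.002 -1.   ] F [-0.35  0.24  0.1 ] w 0.0004
```

View pics/v13.png

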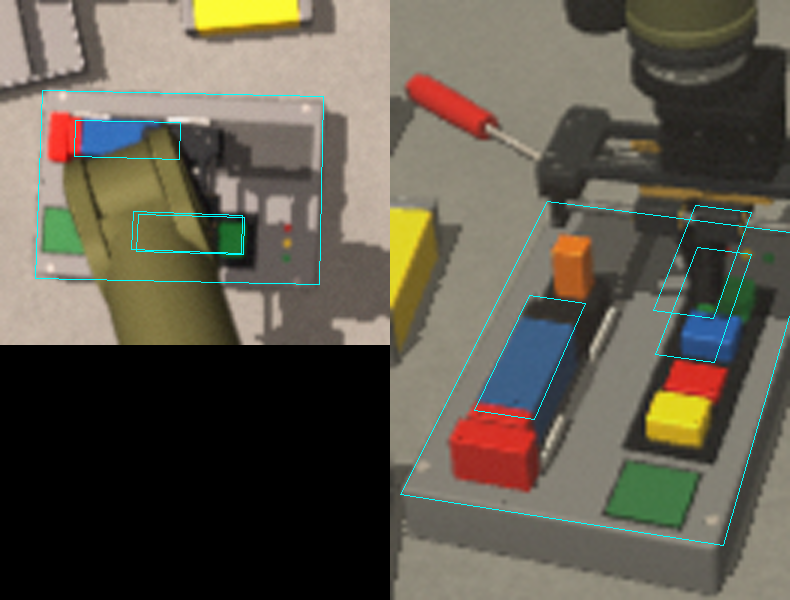

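Run:
```python
from h import *
for p in([.4962,.0803,.088],[.4962,.0803+.009,.088],[.494,.0795,.063]):
  u,v=px("side",p);print((u+.5-185)*4+390,(v+.5-160)*4)
im=cv2.imread("pics/v13b.png");cv2.imwrite("pics/z13.png",cv2.resize(im[240:400,250:400],None,fx=4,fy=4))
```

```text
705.4201442652261 296.79749595918224
702.9767666480782 305.7021210318328
709.7316930599688 325.4664291496309
```

View pics/z13.png

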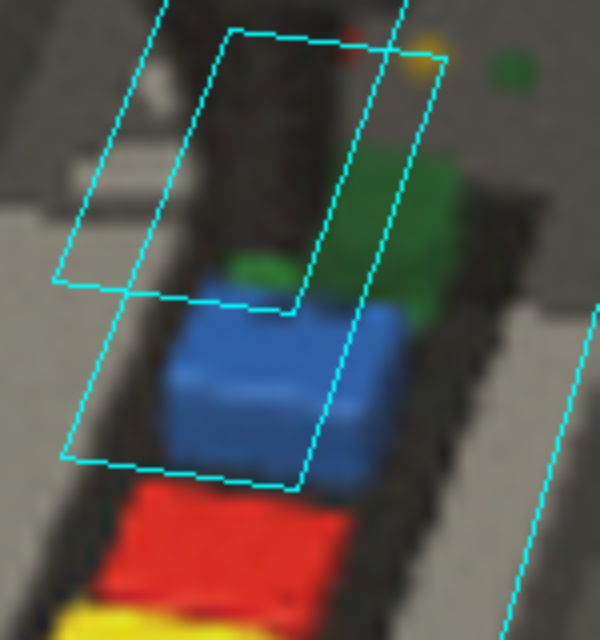

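```bash
python3 -m pendant '{"xyz":[[-0.002,0.001,-0.01],[0,0,-0.01],[0,0,0]],"turn":[0,0,0]}'; python3 -m pendant '{"xyz":[[0,0,-0.005],[0,0,0]],"turn":[0,0]}'; python3 -m pendant '{"xyz":[[0,0,-0.004],[0,0,0]],"turn":[0,0]}'; python3 st.py
```

```text
time_s: 29.55
tool_pos: [0.4951, 0.0811, 0.0422]
tool_rot: [-78.5, 88.8, -171.9]
force: [-0.2, -0.7, -0.4]
grip_width: 0.0008
time_s: 29.8
tool_pos: [0.4951, 0.0812, 0.0368]
tool_rot: [-78.8, 88.8, -172.1]
force: [-0.3, -0.6, -0.3]
grip_width: 0.0005
time_s: 30.05
tool_pos: [0.4958, 0.0814, 0.0334]
tool_rot: [-78.2, 88.9, -171.6]
force: [-1.6, 0.4, 4.0]
grip_width: 0.0007
t 30.05 tcp [0.4958 0.0814 0.0334] jaw 176.66 x [-0.019 -0.003 -1.   ] F [-1.64  0.39  4.  ] w 0.0007
```

```bash
python3 -m pendant '{"xyz":[[0,0,-0.006],[0,0,-0.006],[0,0,0]],"turn":[0,0,0]}'; python3 -m pendant '{"xyz":[[0,0,-0.004],[0,0,-0.003]],"turn":[0,0]}'; python3 vw.py v14
```

```text
time_s: 30.42
tool_pos: [0.4963, 0.0814, 0.0229]
tool_rot: [-74.4, 88.9, -167.7]
force: [-3.6, -1.3, 9.5]
grip_width: 0.0004
time_s: 30.68
tool_pos: [0.4964, 0.0814, 0.0225]
tool_rot: [-63.4, 88.7, -156.8]
force: [-11.5, -2.3, 31.3]
grip_width: 0.0005
t 30.68 tcp [0.4964 0.0814 0.0225] jaw 176.63 x [-0.021 -0.009 -1.   ] F [-11.47  -2.31  31.27] w 0.0005
```

View pics/v14.png

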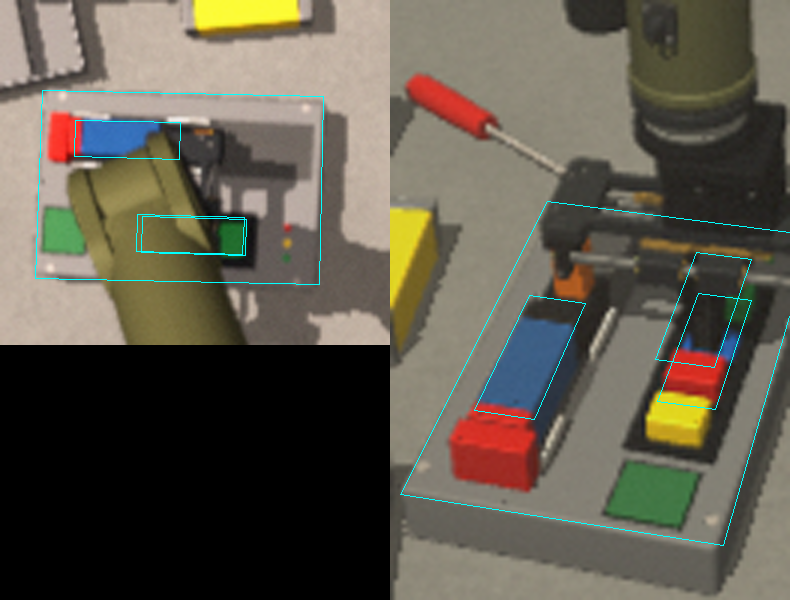

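End stop reached at 31 N, and the red key is up. I'm lifting straight up and away so I can check everything unobstructed.

```bash
python3 -m pendant '{"xyz":[[0,0,0.015],[0,0,0.03],[0,0,0.04],[0,0,0.04],[0,0,0]],"turn":[0,0,0,0,0]}'; python3 -m pendant '{"xyz":[[0,-0.05,0.01],[0,-0.05,0.01],[0,-0.05,0.01],[0,-0.05,0],[0,-0.05,0],[0,-0.05,0],[0,0,0]],"turn":[0,0,0,0,0,0,0]}';python3 vw.py v15
```

```text
time_s: 31.4
tool_pos: [0.496, 0.0812, 0.1501]
tool_rot: [-63.8, 88.7, -157.1]
force: [0.1, -0.1, -0.6]
grip_width: 0.0005
time_s: 32.28
tool_pos: [0.4897, -0.2276, 0.1712]
tool_rot: [-75.9, 88.2, -169.1]
force: [0.3, 0.9, -0.1]
grip_width: 0.0006
t 32.27 tcp [ 0.4897 -0.2276  0.1712] jaw 176.8 x [-0.03  -0.006 -1.   ] F [ 0.29  0.93 -0.14] w 0.0006
```

View pics/v15.png

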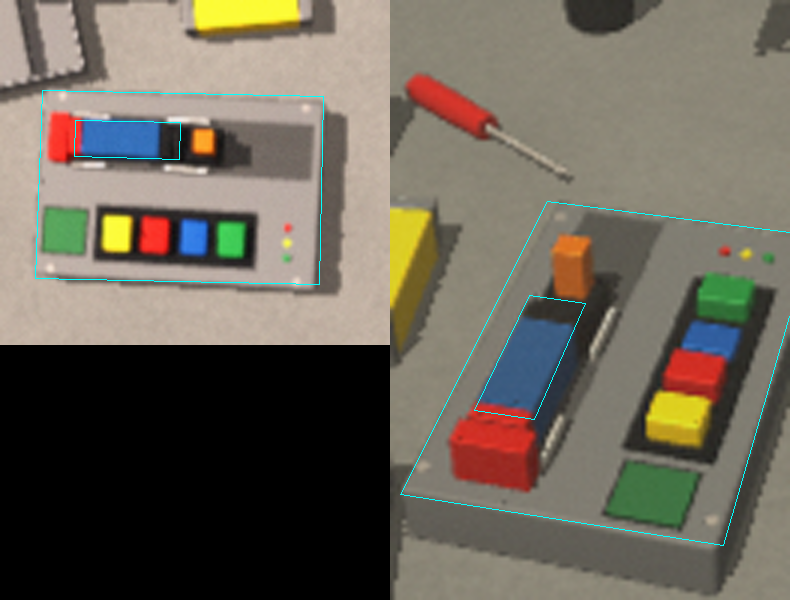

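Run:
```python
from h import *
T=np.array([.5487,.0947]);a=np.radians(-3.1);R=np.array([[np.cos(a),-np.sin(a)],[np.sin(a),np.cos(a)]])
im=cv2.cvtColor(read_camera("top"),cv2.COLOR_RGB2BGR);s=cv2.cvtColor(read_camera("side"),cv2.COLOR_RGB2BGR)
for k in("contact_grip","pack_centre","pack_red","red_contact","key_blue_top","key_red_top","key_green_top","key_yellow_top"):
  for c in("top","side"):
    for d in pinpoint(c,k)[:1]:
      p=w(c,d["at"]);print(k,c,round(d["score"],2),p.round(4),(R.T@(p[:2]-T)*1000).round(1))
A=cv2.resize(im[160:190,165:235],None,fx=11,fy=11,interpolation=cv2.INTER_NEAREST)
B=cv2.resize(s[215:285,195:250],None,fx=3.7,fy=3.7,interpolation=cv2.INTER_CUBIC)
cv2.imwrite("pics/fin.png",np.vstack([A,cv2.copyMakeBorder(B,0,0,0,A.shape[1]-B.shape[1],cv2.BORDER_CONSTANT)]))
hsv=cv2.cvtColor(im,cv2.COLOR_BGR2HSV);m=((hsv[...,0]>5)&(hsv[...,0]<20)&(hsv[...,1]>150)&(hsv[...,2]>150)).astype(np.uint8);m[:160]=0;m[195:]=0;m[:,:200]=0;m[:,250:]=0
ys,xs=np.nonzero(m);p=ray("top",xs.mean(),ys.mean(),.105)[:2];print("tab blob",xs.mean(),ys.mean(),(R.T@(p-T)*1000).round(1))
# start picture
im0=cv2.imread("pics/top0.png");hsv=cv2.cvtColor(im0,cv2.COLOR_BGR2HSV);m=((hsv[...,0]>5)&(hsv[...,0]<20)&(hsv[...,1]>150)&(hsv[...,2]>150)).astype(np.uint8);m[:160]=0;m[195:]=0;m[:,:200]=0;m[:,250:]=0
ys,xs=np.nonzero(m);p=ray("top",xs.mean(),ys.mean(),.105)[:2];print("tab blob0",xs.mean(),ys.mean(),(R.T@(p-T)*1000).round(1))
```

```text
contact_grip top 0.66 [ 7.273e-01 -1.882e-01 -2.000e-04] [ 193.6 -272.8]
contact_grip side 0.51 [0.594  0.0608 0.0893] [ 47.1 -31.4]
pack_centre top 0.75 [0.5964 0.1489 0.0621] [44.7 56.7]
pack_centre side 0.68 [0.5951 0.148  0.0629] [43.4 55.7]
pack_red top 0.95 [0.6045 0.2057 0.0623] [ 49.7 113.8]
pack_red side 0.96 [0.6035 0.2083 0.0606] [ 48.6 116.4]
red_contact top 0.84 [0.6059 0.2046 0.0636] [ 51.2 112.8]
red_contact side 0.74 [0.6003 0.2086 0.0613] [ 45.4 116.5]
key_blue_top top 0.67 [0.4953 0.081  0.0524] [-52.6 -16.6]
key_blue_top side 0.66 [0.4947 0.0788 0.054 ] [-53.1 -18.8]
key_red_top top 0.59 [0.4994 0.1222 0.0613] [-50.7  24.8]
key_red_top side 0.52 [0.4926 0.1163 0.0621] [-57.2  18.5]
key_green_top top 0.65 [0.4911 0.0363 0.0613] [-54.3 -61.4]
key_green_top side 0.54 [0.4891 0.0404 0.068 ] [-56.5 -57.5]
key_yellow_top top 0.57 [0.4993 0.1652 0.0644] [-53.1  67.7]
key_yellow_top side 0.52 [0.5029 0.1641 0.0613] [-49.5  66.8]
tab blob 222.11111111111111 176.5 [ 42.6 -28.4]
tab blob0 240.11111111111111 177.5 [ 40.9 -83.6]
```

View pics/fin.png

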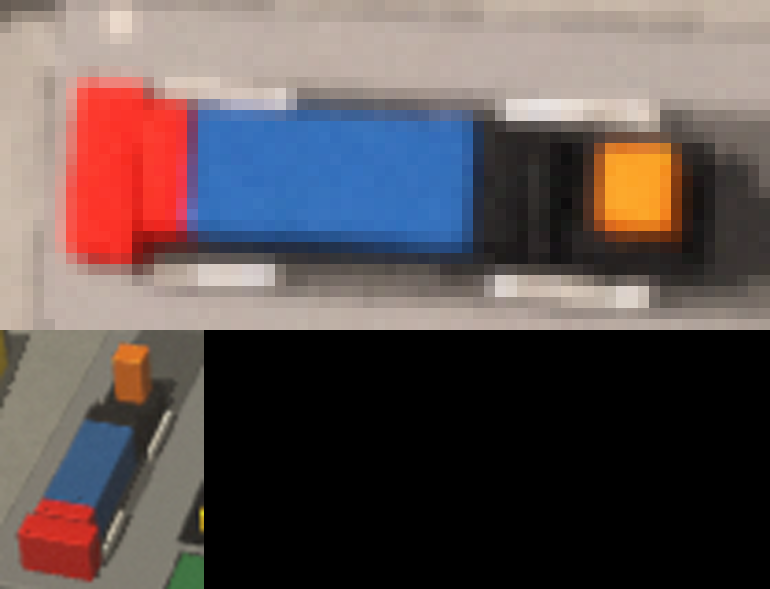

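The red cap butts against the red block with no gap, and the black contact against the black end. The tab blob puts the joint at about 0.0606 m. Blue is latched, red is up, and the arm is clear, so I'm handing in.

```bash
python3 -c "
from h import *
print(sign_off())"
```

```text
the job is handed in; nothing more can be done
None
```

The job is handed in. The pack is held between the two contacts and the blue key is latched. I signed off at about 33 s of the 54 s allowed, and no verdict was reported.

**What I did:**
- I laid the pack flat in the cradle with its red end towards the red contact.
- I slid the black contact by its orange tab until it stalled against the pack.
- I pressed the blue key to its end stop. The wrist force reached about 31 N.
- I lifted the arm clear of everything.

**Last checks:**
- **Pack:** the picture shows it in line, with no visible gap at either contact. The networks put its centre at about tester x 44, y 56 mm, and the red end at about y 114–116 mm.
- **Contact:** the orange tab's position in the picture gives about 0.0606 m, inside the 0.056–0.064 limit.
- **Keys:** blue is about 10 mm lower than at the start. Red, yellow and green are up.
- **Bystanders:** I did not measure them after the run. None looked moved in the views I took.

**What failed or disagreed:**
- **First grasp:** the jaws closed on air without moving the pack. The reported tool height was about 26 mm too low. I corrected it from the side camera and by lowering the tips to the table.
- **Force reading:** it hardly showed the table touch or the contact stalling, so I judged the snug fit from the stalled motion and the pictures.
- **Contact tab:** the side-camera network put it 3 mm further back, which would give about 0.0576 m. That is still inside the limit.
- **Pack's red end:** the networks put it at tester x 48.6–49.7 mm against a limit of 52. They also placed the fixed red contact at 45–51 mm, so I took this as their error. In the picture the pack is centred on the block.

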